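# Unload the tall headspace vials from the heating block into the sampler tray, in order

## Robot

A 6-joint arm with a two-finger parallel gripper is mounted at the origin on the work surface. World frame = base frame: x ahead of the robot, y to its left, z up, the work surface at z = 0. Lengths are in m, angles in rad, forces in N, time in s.
With the tool pointing down it reaches from about 0.35 to 0.975 m from the base axis. Payload 4.9 kg.
Tool frame: the origin (TCP) lies at the very end of the fingers, on their centre line; the grasp point (between the pads) lies behind it (manip.grip_depth is the z of the grasp point in the tool frame, in m); z points along the fingers, y is the direction in which the jaws open and shut (so a half turn about z gives the same grasp; the last joint's range is limited). The gripper opens to 85 mm and grips with 20 to 120 N. Pads are 22 mm wide; open, the fingers measure 114 mm over their backs; the gripper's body (76 mm by 85 mm) begins 54 mm behind the grasp point. The pads swing forward as they close: fully open they stand 13 mm farther back than shut.
Start: joints at [1.077, 0.053, 1.613, -0, 1.476, -0.119], TCP at [0.229, 0.582, 0.231] pointing down, gripper open.
Joint ranges: [-3.01, 3.01], [-1.01, 2.22], [0.06, 2.58], [-1.02, 4.17], [0.09, 2.62], [-3.14, 3.14]. Speed limits (rad/s): [2.57, 2.57, 3.14, 3.14, 3.14, 3.14].

## Interface

Orientations are given as a unit quaternion [w, x, y, z].
In Python, from plant import state, optics, manip, silhouettes, place_of gives the robot as it stands. The module is installed in compiled form; this text tells all that it offers.
- The arm moves only by the tool jog_arm, never from a script. Its argument "increments" is a list of rows, each an object with "slide": the shift along the tool's x, y, z in mm, a list of three; "rotation": the turn, a rotation vector about the tool's x, y, z in degrees, a list of three. A call has 1 to 20 rows; each row shifts and turns the commanded pose from where the row before left it, along the tool's axes as they then stand; what a row does not reach is not made up. A row lasts 1/12 s, in which the tool goes at most 41.7 mm and 7.16 degrees, less where a joint would pass 70% of its speed; a pose out of reach is approached as far as the arm can. A call with a gripper value outside its range is refused whole. "fingers" is the opening, from 0 (shut) to 1 (fully open), set as the call begins (left out, the last holds). The fingers move at their own pace and stop on an object; the grip force is fixed at half the most. Time passes only in rows, so rows that do not move let the fingers close. It gives the time, the measured TCP pose, the force and the opening at its end, in the units of the state.
- state(): the state, without advancing time (a new reading comes with each control period).
- optics.grab_frame(name): name is "side" or "top"; returns a dict with "frame" (400x640x3 uint8, blue, green, red), "camera_matrix" (3x3 intrinsics, pixels), "R" (3x3) and "t" (3): a world point X has camera coordinates R X + t. Camera axes: x right, y down, z forward; pixel columns grow to the right and rows downward; lengths in m; the calibration is good to about 2 mm. A picture is of the moment at which its call begins. There is no depth.
- manip.job_done(): hands the job in, once; it reports no verdict.
Trained networks look in the newest picture that a camera, given by its name, has taken for a name from the list of things; names that differ only in an ending like _2 or _b are one class to them, and where a whole thing is asked for, a point or a joint stands for the part that bears it (a point fixed in the world has none). Each returns a list of dicts, best first, with "score" (0 to 1); they miss things now and then, are a little off and sometimes report something else, mostly with a low value. They report only what shows in the picture. A call takes as long as a camera call.
- silhouettes(thing, camera): "mask" (400x640 bool, what is visible of it) and "bbox" ([left, top, right, bottom] in pixels, round what is visible of it).
- place_of(thing, camera): "uv" ([column, row] in pixels: a listed point, or the origin of a listed thing).
The state is a dict: "time": time; "joint_pos": joint angles; "joint_vel": joint speeds; "joint_efforts": joint torques, N m; "tool_pos": TCP position; "tool_rot": TCP orientation; "contact_force": force on the tool from outside, world axes, zero at the start; "ft_torque": the same for the moment, N m; "gripper_width": opening from 0.0 (shut) to 1.0 (fully open).
Only numpy, scipy, OpenCV 4.12 (cv2) and the standard library are available. Lean on these libraries where they do the work, as an engineer would, in place of code of your own. Each camera call takes 0.05 s, during which the arm holds its last target.

## Task

The four tall headspace vials in the heating block are done: lift each one straight up out of its well and stand it in the divided grey tray, in the free cell of the same column, so that they keep their left-to-right order. Set each one down on the cell floor, do not drop it, and leave the short vials in the tray standing in their own cells.

Things in the scene. Friction and masses are not known exactly. Their poses are not given: they have to be found in the camera images.
- heating_block: Fixed white heater, 206 mm wide, console (71 mm high) at x -145 to -63 mm. Aluminium block, top at z 85 mm, 2 rows x 4 columns of wells: 24.5 mm wide, 42 deep, floors at z 43, centres x +-26, y +63, +21, -21, -63 mm (columns 1-4 from the left). Each column: one tall and one short vial, either row; the short stands 4 mm out. Origin: under the wells' centre at bench level; x away from robot, y left
- tray: Fixed grey divided tray, 113 x 191 mm, 25 mm high, open top: 2 rows x 4 columns of cells 52 (x) by 44 mm (y), walls 3 mm, cell floors at z 3 mm, cell centres x +-27.5, y +70.5, +23.5, -23.5, -70.5 mm (columns 1-4 from the left). In each column one cell, near or far, holds a short vial and the other is free. Origin: underside centre; x away from the robot, y to its left, z up
- tall_1: Tall amber crimp-cap vial, first (leftmost) of the four tall ones in the block: column 1, either row. 75.5 mm tall; straight body 22.5 mm across up to 60 mm, narrow neck, cap 21 mm across from 68 mm up. 24 to 42 g. Upright in its well, loose enough to lift out freely; its top 33.5 mm stand above the block. Origin: centre of its base; z up
- tall_2: Tall amber crimp-cap vial, second of the four tall ones in the block: column 2, either row. 75.5 mm tall; straight body 22.5 mm across up to 60 mm, narrow neck, cap 21 mm across from 68 mm up. 24 to 42 g. Upright in its well, loose enough to lift out freely; its top 33.5 mm stand above the block. Origin: centre of its base; z up
- tall_3: Tall amber crimp-cap vial, third of the four tall ones in the block: column 3, either row. 75.5 mm tall; straight body 22.5 mm across up to 60 mm, narrow neck, cap 21 mm across from 68 mm up. 24 to 42 g. Upright in its well, loose enough to lift out freely; its top 33.5 mm stand above the block. Origin: centre of its base; z up
- tall_4: Tall amber crimp-cap vial, fourth (rightmost) of the four tall ones in the block: column 4, either row. 75.5 mm tall; straight body 22.5 mm across up to 60 mm, narrow neck, cap 21 mm across from 68 mm up. 24 to 42 g. Upright in its well, loose enough to lift out freely; its top 33.5 mm stand above the block. Origin: centre of its base; z up
- short_1: Short amber crimp-cap vial, 22.5 mm across, 46 mm tall, standing in tray column 1 from the left, near or far cell, within 4 mm of the cell's centre each way. It stays there. Origin: centre of its base; z up
- short_2: Short amber crimp-cap vial, 22.5 mm across, 46 mm tall, standing in tray column 2 from the left, near or far cell, within 4 mm of the cell's centre each way. It stays there. Origin: centre of its base; z up
- short_3: Short amber crimp-cap vial, 22.5 mm across, 46 mm tall, standing in tray column 3 from the left, near or far cell, within 4 mm of the cell's centre each way. It stays there. Origin: centre of its base; z up
- short_4: Short amber crimp-cap vial, 22.5 mm across, 46 mm tall, standing in tray column 4 from the left, near or far cell, within 4 mm of the cell's centre each way. It stays there. Origin: centre of its base; z up

How it is judged:
By the outcome, as a careful person would: the job done as asked, in the order asked, and still so for the second after the job is handed in, with the robot touching nothing.
It also fails if it takes over 115 s, if anything falls off the work surface, if the arm or the gripper's body presses on something with over 40 N, if the wrist force passes 120 N, or if a joint passes its speed limit or range.

## Working session

There is one attempt and no reset: what is moved stays moved. The work goes in short steps, Python scripts to look and compute and a tool call to move; the robot and the scene stay as the last step left them, time stands still between calls to the robot, and variables do not carry over. Pictures are saved under pics/ and viewed, and the job is handed in when it is done.

Besides the shell and the picture viewer there is one more tool, called after "Call:" by a JSON object that holds its "fn" and its "kwargs". jog_arm: Moves the arm, as the interface text tells. Its arguments: {"type":"object","properties":{"increments":{"type":"array","items":{"type":"object","properties":{"slide":{"type":"array","items":{"type":"number"}},"rotation":{"type":"array","items":{"type":"number"}}}}},"fingers":{"type":"number"}},"required":["increments"]}

```bash
mkdir -p pics; python3 - <<'E'
from plant import *
import cv2,numpy as np
s=state(); print({k:np.round(v,4) for k,v in s.items()}, manip.grip_depth)
for n in("side","top"):
    f=optics.grab_frame(n); cv2.imwrite(f"pics/{n}0.png",f["frame"]); print(n,f["camera_matrix"].round(1).tolist(),f["R"].round(4).tolist(),f["t"].round(4).tolist())
    for th in("heating_block","tray","tall_1","short_1"):
        print(th,[(np.round(d["uv"],1).tolist(),round(d["score"],2)) for d in place_of(th,n)])
        print('  sil',[(np.array(d["bbox"]).tolist(),round(d["score"],2)) for d in silhouettes(th,n)])
print(state()["time"])
E
```

```text
{'time': np.float64(0.0), 'joint_pos': array([ 1.077 ,  0.0534,  1.6143,  0.    ,  1.476 , -0.119 ]), 'joint_vel': array([ 0.001 ,  0.0003, -0.0009,  0.0005, -0.001 , -0.0005]), 'joint_efforts': array([-1.00000e-03, -3.93676e+01, -3.70180e+01, -2.00000e-04,
        7.00000e-03,  0.00000e+00]), 'tool_pos': array([0.2285, 0.5811, 0.2301]), 'tool_rot': array([-3.000e-04,  1.863e-01,  9.825e-01, -1.000e-03]), 'contact_force': array([-0.0466,  0.2368,  0.5772]), 'ft_torque': array([ 0.0136, -0.0395,  0.0167]), 'gripper_width': np.float64(1.0)} -0.0187
side [[400.6, 0.0, 316.4], [0.0, 400.6, 196.1], [0.0, 0.0, 1.0]] [[-0.7838, -0.621, -0.0035], [-0.4855, 0.6162, -0.6201], [0.3873, -0.4843, -0.7845]] [0.4034, 0.2936, 0.5924]
heating_block []
  sil [([287.1, 87.0, 429.6, 209.2], 0.61)]
tray [([242.5, 295.1], 0.71)]
  sil [([174.0, 236.8, 307.8, 358.6], 0.69)]
tall_1 [([348.0, 120.8], 0.75), ([318.9, 149.9], 0.59), ([328.0, 137.9], 0.51)]
  sil [([344.4, 91.5, 355.9, 110.2], 0.62), ([324.2, 110.4, 334.9, 128.5], 0.6), ([314.8, 122.5, 327.5, 142.0], 0.57), ([358.0, 107.4, 365.4, 125.7], 0.53)]
[... 373 characters left out ...]
0.0013], [-0.9935, 0.0113, -0.1136], [0.1136, -0.0026, -0.9935]] [0.0242, 0.5439, 1.143]
heating_block [([404.2, 172.3], 0.66)]
  sil [([357.0, 127.2, 467.5, 240.4], 0.62)]
tray [([246.6, 201.7], 0.68)]
  sil [([197.7, 170.2, 291.5, 233.6], 0.82), ([377.5, 154.4, 391.0, 165.7], 0.21)]
tall_1 [([381.3, 165.8], 0.68), ([399.7, 160.9], 0.65), ([431.2, 153.0], 0.59), ([419.5, 181.2], 0.47)]
  sil [([432.1, 143.1, 445.1, 156.2], 0.49), ([378.0, 156.6, 387.9, 164.9], 0.42)]
short_1 [([257.3, 194.7], 0.67), ([277.9, 201.6], 0.51), ([215.4, 206.6], 0.5), ([242.1, 189.7], 0.43)]
  sil [([252.1, 188.1, 262.4, 199.9], 0.67), ([206.9, 201.0, 220.3, 209.4], 0.5), ([233.8, 184.9, 242.4, 197.7], 0.49)]
0.9
```

```bash
python3 - <<'E'
import cv2
t=cv2.imread("pics/top0.png");s=cv2.imread("pics/side0.png")
cv2.imwrite("pics/t0c.png",cv2.resize(t[110:250,180:480],None,fx=2.6,fy=2.6,interpolation=cv2.INTER_CUBIC))
cv2.imwrite("pics/s0c.png",cv2.resize(s[70:370,160:450],None,fx=2,fy=2,interpolation=cv2.INTER_CUBIC))
E
```

```text
(no output)
```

View pics/t0c.png

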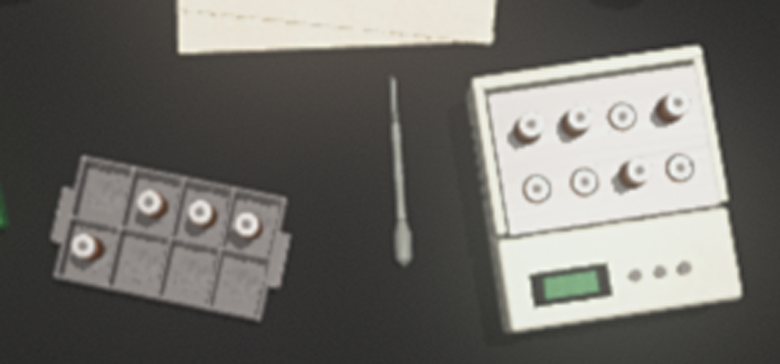

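View pics/s0c.png

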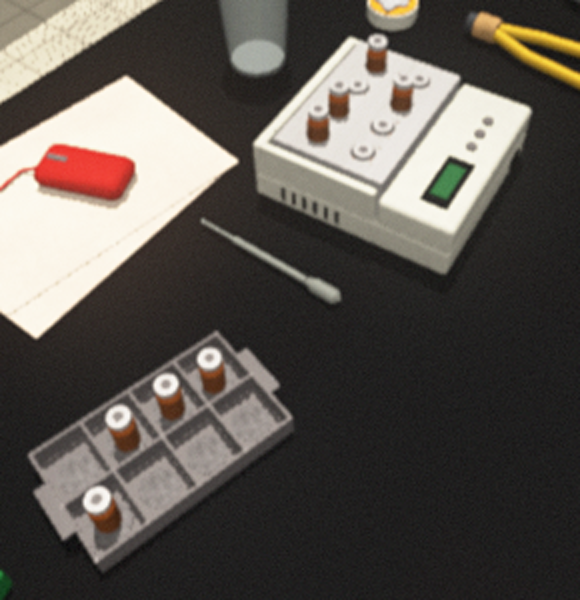

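```bash
python3 - <<'E'
import cv2
t=cv2.imread("pics/top0.png");s=cv2.imread("pics/side0.png")
def g(im,x0,y0,x1,y1,f,n):
    o=cv2.resize(im[y0:y1,x0:x1],None,fx=f,fy=f,interpolation=cv2.INTER_CUBIC)
    for x in range((x0+9)//10*10,x1,10):
        cv2.putText(o,str(x),(int((x-x0+.5)*f)-12,10),0,.35,(0,255,255),1); cv2.line(o,(int((x-x0+.5)*f),12),(int((x-x0+.5)*f),o.shape[0]),(0,255,255),1) if 0 else cv2.line(o,(int((x-x0+.5)*f),12),(int((x-x0+.5)*f),20),(0,255,255),1)
    for y in range((y0+9)//10*10,y1,10):
        cv2.putText(o,str(y),(0,int((y-y0+.5)*f)+4),0,.35,(0,255,255),1); cv2.line(o,(24,int((y-y0+.5)*f)),(32,int((y-y0+.5)*f)),(0,255,255),1)
    cv2.imwrite(f"pics/{n}.png",o)
g(t,355,120,470,210,6.5,"zt_block"); g(t,195,160,300,240,7,"zt_tray")
g(s,280,80,400,180,6,"zs_block"); g(s,170,230,310,360,4.5,"zs_tray")
E
```

```text
(no output)
```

View pics/zt_block.png

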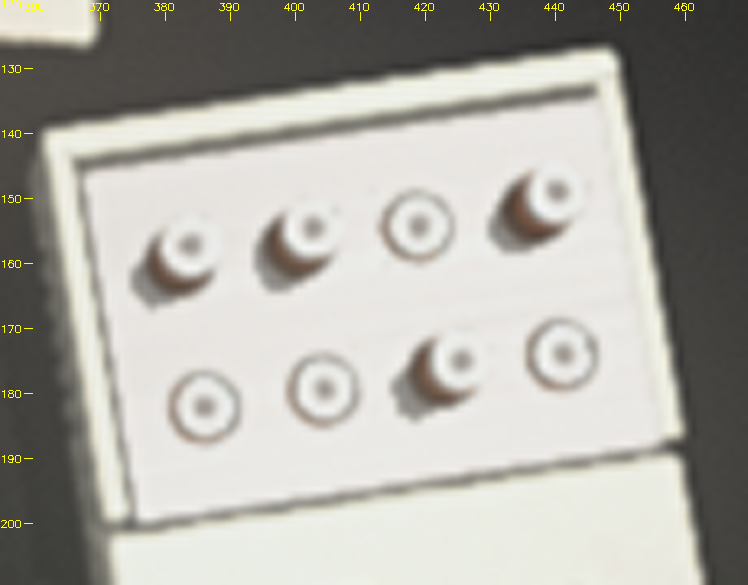

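View pics/zt_tray.png

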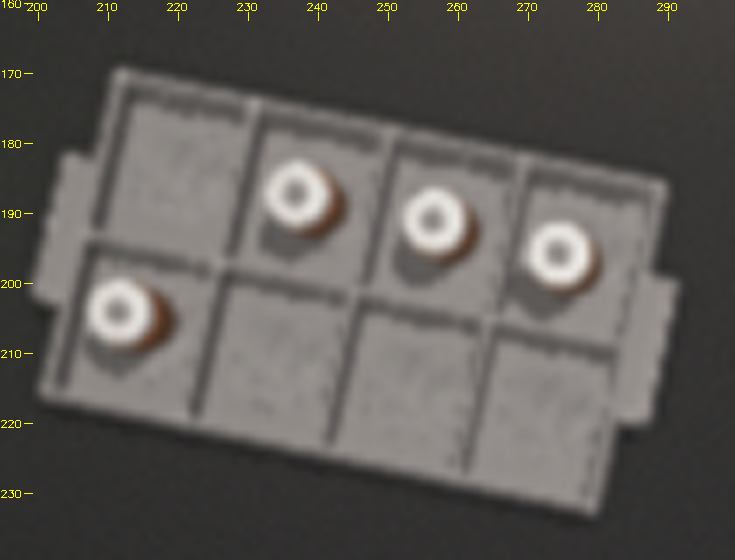

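View pics/zs_block.png

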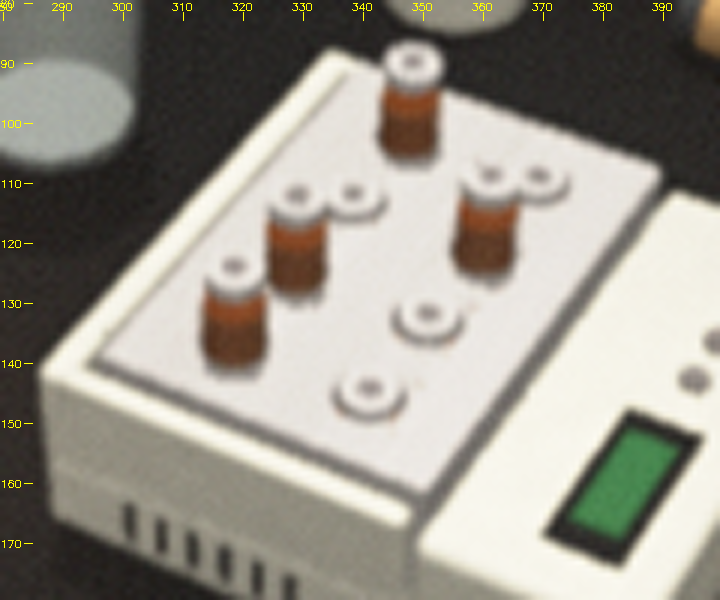

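View pics/zs_tray.png

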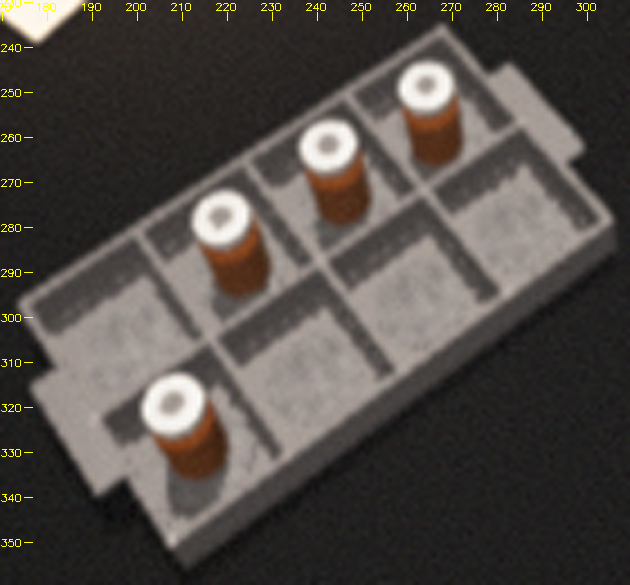

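```bash
cat > h.py <<'E'
import numpy as np
from scipy.optimize import least_squares
K={"side":np.array([[400.6,0,316.4],[0,400.6,196.1],[0,0,1]]),"top":np.array([[496.7,0,323.4],[0,496.7,187.7],[0,0,1.]])}
E
python3 - <<'E'
from plant import *
import numpy as np,json
from scipy.optimize import least_squares
C={n:optics.grab_frame(n) for n in("side","top")}
def proj(n,X):
    c=C[n];p=(np.asarray(X)@c["R"].T+c["t"])@c["camera_matrix"].T;return p[:,:2]/p[:,2:]
def fit(L,obs):
    def r(p,ns=list(obs)):
        c,s=np.cos(p[2]),np.sin(p[2]);W=L.copy();W[:,0]=p[0]+c*L[:,0]-s*L[:,1];W[:,1]=p[1]+s*L[:,0]+c*L[:,1]
        return np.concatenate([(proj(n,W)-obs[n]).ravel() for n in ns])
    for ns in (["top"],["side"],["top","side"]):
        f=least_squares(r,[.5,0,0],args=(ns,),loss='soft_l1');print(ns,f.x.round(4),np.abs(r(f.x,ns)).max().round(2), np.sqrt(np.mean(r(f.x,ns)**2)).round(2))
    return f.x
y=[.063,.021,-.021,-.063]
tall=[(.026,y[0]),(.026,y[1]),(-.026,y[2]),(.026,y[3])];sh=[(-.026,y[0]),(-.026,y[1]),(.026,y[2]),(-.026,y[3])]
L=np.array([(a,b,.1185) for a,b in tall]+[(a,b,.089) for a,b in sh])
B=fit(L,{"top":np.array([(384,157),(402.5,154.5),(425.5,175),(440,149),(386,182),(404.5,179.5),(419,154.5),(441,174)]),
"side":np.array([(318.5,124),(329,112),(361.5,109),(348,90),(341,145),(351,132),(338.5,112),(369.5,109.5)])})
T=fit(np.array([(a,b,.025) for a,b in((.0565,.0955),(.0565,-.0955),(-.0565,-.0955),(-.0565,.0955))]),
{"top":np.array([(212,169.5),(290,185.5),(280,233),(201,217)]),"side":np.array([(174,296.5),(268,236),(305.5,278.5),(208,351.5)])})
def w(p,a,b):
    c,s=np.cos(p[2]),np.sin(p[2]);return np.round([p[0]+c*a-s*b,p[1]+s*a+c*b],4).tolist()
print("tall",[w(B,*q) for q in tall]); ty=[.0705,.0235,-.0235,-.0705]
print("free",[w(T,a,b) for a,b in zip([.0275,-.0275,-.0275,-.0275],ty)])
q=state()["tool_rot"]
from scipy.spatial.transform import Rotation as Ro
print(Ro.from_quat(q[[1,2,3,0]]).as_matrix().round(4), np.degrees([B[2],T[2]]))
E
```

```text
['top'] [ 0.5829 -0.1816  0.1337] 0.29 0.15
['side'] [ 0.5819 -0.1798  0.132 ] 0.57 0.25
['top', 'side'] [ 0.5826 -0.181   0.133 ] 0.9 0.34
['top'] [ 0.515   0.2022 -0.2124] 0.56 0.34
['side'] [ 0.5148  0.2042 -0.2158] 0.78 0.5
['top', 'side'] [ 0.515   0.2035 -0.2146] 1.01 0.55
tall [[0.6, -0.1151], [0.6056, -0.1567], [0.5596, -0.2053], [0.6167, -0.24]]
free [[0.5568, 0.2665], [0.4931, 0.2323], [0.4831, 0.1864], [0.4731, 0.1405]]
[[-0.9306  0.3661  0.    ]
 [ 0.3661  0.9306  0.    ]
 [ 0.      0.     -1.    ]] [  7.6228687  -12.29776758]
```

View pics/top0.png

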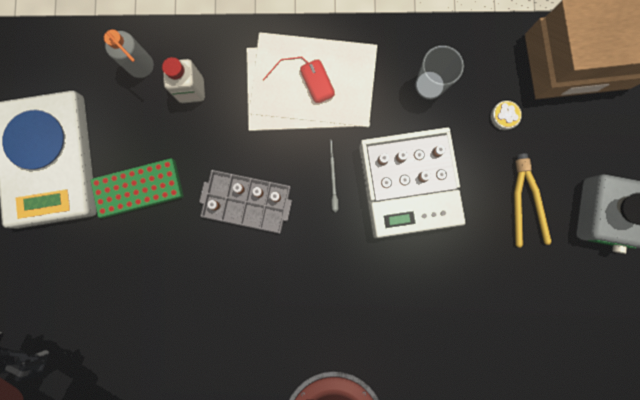

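Call:
{"fn": "jog_arm", "kwargs": {"increments": [{"rotation": [0,0,6.09]},{"rotation": [0,0,6.09]},{"rotation": [0,0,6.09]},{"rotation": [0,0,6.09]},{"rotation": [0,0,6.09]},{"rotation": [0,0,6.09]},{"rotation": [0,0,6.09]},{"rotation": [0,0,6.09]},{"rotation": [0,0,6.09]},{"rotation": [0,0,6.09]},{}], "fingers": 0.45}}

```text
invalid input
```

Call:
{"fn": "jog_arm", "kwargs": {"increments": [{"slide": [0,0,0],"rotation": [0,0,6.09]},{"slide": [0,0,0],"rotation": [0,0,6.09]},{"slide": [0,0,0],"rotation": [0,0,6.09]},{"slide": [0,0,0],"rotation": [0,0,6.09]},{"slide": [0,0,0],"rotation": [0,0,6.09]},{"slide": [0,0,0],"rotation": [0,0,6.09]},{"slide": [0,0,0],"rotation": [0,0,6.09]},{"slide": [0,0,0],"rotation": [0,0,6.09]},{"slide": [0,0,0],"rotation": [0,0,6.09]},{"slide": [0,0,0],"rotation": [0,0,6.09]},{"slide": [0,0,0],"rotation": [0,0,0]}], "fingers": 0.45}}

```text
time: 1.92
tool_pos: [0.2288, 0.5816, 0.2313]
tool_rot: [-0.0, 0.659, 0.752, 0.0]
contact_force: [-0.6, 0.5, 0.1]
gripper_width: 0.449
```

Call:
{"fn": "jog_arm", "kwargs": {"increments": [{"slide": [-12,5,0],"rotation": [0,0,0]},{"slide": [-24,9,0],"rotation": [0,0,0]},{"slide": [-36,13,0],"rotation": [0,0,0]},{"slide": [-39,14,0],"rotation": [0,0,0]},{"slide": [-39,14,0],"rotation": [0,0,0]},{"slide": [-39,14,0],"rotation": [0,0,0]},{"slide": [-39,14,0],"rotation": [0,0,0]},{"slide": [-39,14,0],"rotation": [0,0,0]},{"slide": [-39,14,0],"rotation": [0,0,0]},{"slide": [-39,14,0],"rotation": [0,0,0]},{"slide": [-39,14,0],"rotation": [0,0,0]},{"slide": [-39,14,0],"rotation": [0,0,0]},{"slide": [-39,14,0],"rotation": [0,0,0]},{"slide": [-39,14,0],"rotation": [0,0,0]},{"slide": [-39,14,0],"rotation": [0,0,0]},{"slide": [-39,14,0],"rotation": [0,0,0]},{"slide": [-39,14,0],"rotation": [0,0,0]},{"slide": [-39,14,0],"rotation": [0,0,0]},{"slide": [-39,14,0],"rotation": [0,0,0]},{"slide": [-39,14,0],"rotation": [0,0,0]}]}}

```text
time: 3.58
tool_pos: [0.5889, -0.1145, 0.2314]
tool_rot: [0.0, 0.658, 0.753, -0.0]
contact_force: [1.3, 0.7, 0.2]
gripper_width: 0.445
```

```bash
cat > g.py <<'E'
import sys,numpy as np
from plant import state
from scipy.spatial.transform import Rotation as Ro
def go(x,y,z,deg):
    s=state();R=Ro.from_quat(s["tool_rot"][[1,2,3,0]]).as_matrix()
    a=np.degrees(np.arctan2(R[1,1],R[0,1]));rz=a-deg
    d=R.T@(np.array([x,y,z])-s["tool_pos"])*1000
    c,n=np.cos(np.radians(deg)),np.sin(np.radians(deg));R2=np.array([[-n,c,0],[c,n,0],[0,0,-1]]).T
    d2=R2.T@(np.array([x,y,z])-s["tool_pos"])*1000
    print("t",round(float(s["time"]),2),"pos",s["tool_pos"].round(4),"yaw",a.round(2),"rotz",rz.round(2),"slide now",d.round(1),"slide after rot",d2.round(1),"down",R[:,2].round(4),"j6",s["joint_pos"].round(2),"F",s["contact_force"].round(1),"w",round(float(s["gripper_width"]),3))
if len(sys.argv)>3: go(*map(float,sys.argv[1:5]))
E
python3 g.py .6 -.1151 .17 7.62
```

```text
t 3.58 pos [ 0.5889 -0.1145  0.2314] yaw 7.73 rotz 0.11 slide now [-2.  10.9 61.4] slide after rot [-2.  10.9 61.4] down [ 1.e-04 -2.e-04 -1.e+00] j6 [-0.32 -0.01  1.67 -0.    1.48 -0.45] F [1.3 0.7 0.2] w 0.445
```

Call:
{"fn": "jog_arm", "kwargs": {"increments": [{"slide": [-0.7,4,12],"rotation": [0,0,0]},{"slide": [-0.7,4,18],"rotation": [0,0,0]},{"slide": [-0.6,3,18],"rotation": [0,0,0]},{"slide": [0,0,12],"rotation": [0,0,0]},{"slide": [0,0,0],"rotation": [0,0,0]}], "fingers": 0.45}}

```text
time: 4.0
tool_pos: [0.5976, -0.1118, 0.1673]
tool_rot: [-0.003, 0.658, 0.753, -0.001]
contact_force: [-1.7, -0.8, -0.6]
gripper_width: 0.449
```

```bash
python3 g.py .6 -.1151 .088 7.62; python3 - <<'E'
from plant import *
import cv2
a=optics.grab_frame("side")["frame"][40:190,230:430];b=optics.grab_frame("top")["frame"][90:240,320:480]
cv2.imwrite("pics/a1.png",cv2.hconcat([cv2.resize(a,None,fx=2.2,fy=2.2),cv2.resize(b,None,fx=2.2,fy=2.2)]))
E
```

```text
t 4.0 pos [ 0.5976 -0.1118  0.1673] yaw 7.69 rotz 0.07 slide now [-3.8  2.4 79.2] slide after rot [-3.6  1.9 79.3] down [-0.0066  0.0019 -1.    ] j6 [-0.31  0.06  1.71 -0.    1.37 -0.44] F [-1.7 -0.8 -0.6] w 0.449
```

View pics/a1.png

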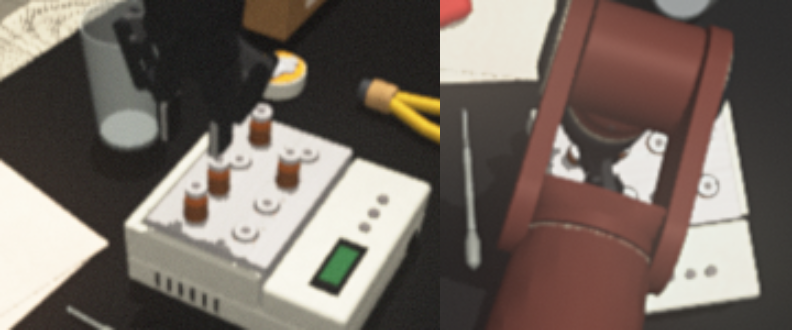

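```bash
python3 g.py .6 -.1151 .088 7.62; python3 - <<'E'
from plant import *
import cv2,numpy as np
c=optics.grab_frame("side")
p=state()["tool_pos"]
for X in (p,p+[.019,.0025,.003],p-[.019,.0025,-.003],[.6,-.1151,.1185]):
    q=c["camera_matrix"]@(c["R"]@np.array(X)+c["t"]);print(q[:2]/q[2])
b=c["frame"][60:150,280:380]
cv2.imwrite("pics/a2.png",cv2.resize(b,None,fx=7,fy=6))
E
```

```text
t 4.1 pos [ 0.5995 -0.112   0.171 ] yaw 7.69 rotz 0.07 slide now [-3.2  0.2 83. ] slide after rot [-3.1  0.1 83. ] down [-1.1e-03  2.0e-04 -1.0e+00] j6 [-0.31  0.06  1.71 -0.    1.38 -0.44] F [-0.1 -0.5  0.3] w 0.452
[317.50371633 102.59743638]
[308.68501978  97.95966197]
[326.46529859 104.68820324]
[318.54466123 123.8306956 ]
```

View pics/a2.png

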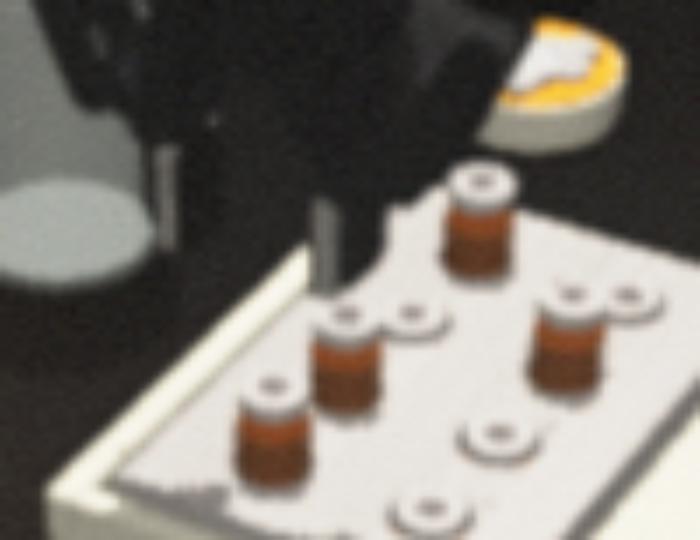

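Call:
{"fn": "jog_arm", "kwargs": {"increments": [{"slide": [-3,0,5],"rotation": [0,0,0]},{"slide": [0,0,10],"rotation": [0,0,0]},{"slide": [0,0,12],"rotation": [0,0,0]},{"slide": [0,0,12],"rotation": [0,0,0]},{"slide": [0,0,10],"rotation": [0,0,0]},{"slide": [0,0,8],"rotation": [0,0,0]},{"slide": [0,0,8],"rotation": [0,0,0]},{"slide": [0,0,6],"rotation": [0,0,0]},{"slide": [0,0,4],"rotation": [0,0,0]},{"slide": [0,0,0],"rotation": [0,0,0]},{"slide": [0,0,0],"rotation": [0,0,0]}]}}

```text
time: 5.07
tool_pos: [0.6007, -0.1153, 0.0963]
tool_rot: [0.0, 0.659, 0.753, 0.0]
contact_force: [0.5, 0.2, -0.4]
gripper_width: 0.451
```

```bash
python3 g.py .6 -.1151 .088 7.62; python3 - <<'E'
from plant import *
import cv2,numpy as np
c=optics.grab_frame("side")
b=c["frame"][60:150,280:380]
cv2.imwrite("pics/a3.png",cv2.resize(b,None,fx=7,fy=6))
E
```

```text
t 5.07 pos [ 0.6007 -0.1153  0.0963] yaw 7.63 rotz 0.01 slide now [ 0.2 -0.6  8.3] slide after rot [ 0.2 -0.6  8.3] down [ 1.e-04 -0.e+00 -1.e+00] j6 [-0.31  0.14  1.75  0.    1.25 -0.44] F [ 0.5  0.2 -0.4] w 0.451
```

View pics/a3.png

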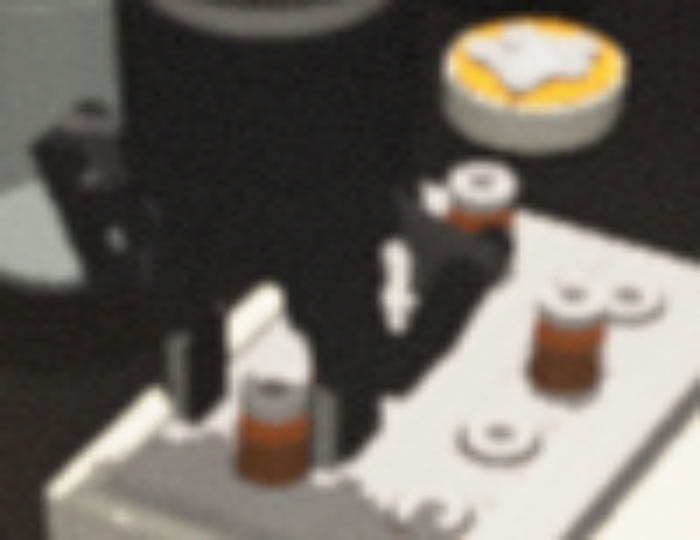

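Call:
{"fn": "jog_arm", "kwargs": {"increments": [{"slide": [0,-0.6,4],"rotation": [0,0,0]},{"slide": [0,0,3.5],"rotation": [0,0,0]},{"slide": [0,0,0],"rotation": [0,0,0]}]}}

```text
time: 5.37
tool_pos: [0.5995, -0.1152, 0.0881]
tool_rot: [-0.0, 0.659, 0.753, -0.0]
contact_force: [0.2, 0.1, -0.6]
gripper_width: 0.451
```

Call:
{"fn": "jog_arm", "kwargs": {"increments": [{"slide": [0,0,0],"rotation": [0,0,0]},{"slide": [0,0,0],"rotation": [0,0,0]},{"slide": [0,0,0],"rotation": [0,0,0]},{"slide": [0,0,0],"rotation": [0,0,0]},{"slide": [0,0,0],"rotation": [0,0,0]},{"slide": [0,0,0],"rotation": [0,0,0]},{"slide": [0,0,0],"rotation": [0,0,0]},{"slide": [0,0,0],"rotation": [0,0,0]}], "fingers": 0.05}}

```text
time: 6.03
tool_pos: [0.6001, -0.1153, 0.089]
tool_rot: [0.0, 0.659, 0.753, 0.0]
contact_force: [0.9, 0.7, 1.2]
gripper_width: 0.234
```

```bash
python3 g.py .6 -.1151 .088 7.62; python3 - <<'E'
from plant import *
import cv2,numpy as np
c=optics.grab_frame("side")
b=c["frame"][60:150,280:380]
cv2.imwrite("pics/a4.png",cv2.resize(b,None,fx=7,fy=6))
E
```

```text
t 6.03 pos [ 0.6001 -0.1153  0.089 ] yaw 7.62 rotz 0.0 slide now [ 0.3 -0.   1. ] slide after rot [ 0.3 -0.   1. ] down [ 3.e-04 -1.e-04 -1.e+00] j6 [-0.31  0.15  1.76  0.    1.23 -0.44] F [0.9 0.7 1.2] w 0.234
```

View pics/a4.png

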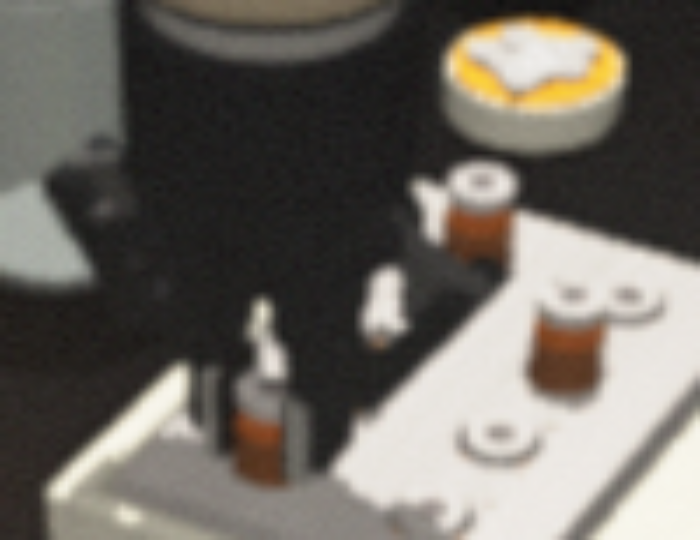

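Call:
{"fn": "jog_arm", "kwargs": {"increments": [{"slide": [0,0,0],"rotation": [0,0,0]},{"slide": [0,0,-2],"rotation": [0,0,0]},{"slide": [0,0,-4],"rotation": [0,0,0]},{"slide": [0,0,-6],"rotation": [0,0,0]},{"slide": [0,0,-8],"rotation": [0,0,0]},{"slide": [0,0,-10],"rotation": [0,0,0]},{"slide": [0,0,-12],"rotation": [0,0,0]},{"slide": [0,0,-12],"rotation": [0,0,0]},{"slide": [0,0,-12],"rotation": [0,0,0]},{"slide": [0,0,-12],"rotation": [0,0,0]},{"slide": [0,0,-10],"rotation": [0,0,0]},{"slide": [0,0,-8],"rotation": [0,0,0]},{"slide": [0,0,-4],"rotation": [0,0,0]},{"slide": [0,0,0],"rotation": [0,0,0]}]}}

```text
time: 7.25
tool_pos: [0.6006, -0.1155, 0.1903]
tool_rot: [0.001, 0.659, 0.753, 0.0]
contact_force: [-0.1, -0.3, 0.1]
gripper_width: 0.235
```

```bash
python3 g.py .5568 .2665 .19 -12.3; python3 - <<'E'
from plant import *
import cv2,numpy as np
c=optics.grab_frame("side")
b=c["frame"][40:150,260:380]
cv2.imwrite("pics/a5.png",cv2.resize(b,None,fx=5,fy=5))
E
```

```text
t 7.25 pos [ 0.6006 -0.1155  0.1903] yaw 7.63 rotz 19.93 slide now [ 3.844e+02  7.300e+00 -1.000e-01] slide after rot [ 3.639e+02 -1.241e+02  3.000e-01] down [ 2.e-03 -6.e-04 -1.e+00] j6 [-0.31  0.05  1.69  0.    1.4  -0.44] F [-0.1 -0.3  0.1] w 0.235
```

View pics/a5.png

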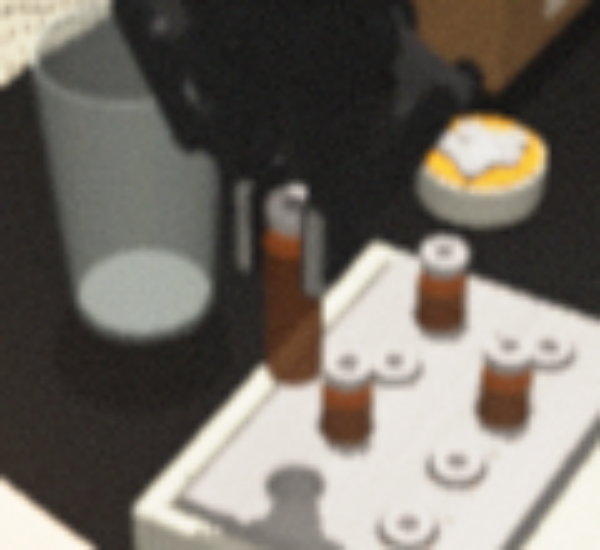

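Call:
{"fn": "jog_arm", "kwargs": {"increments": [{"slide": [10,0.5,0],"rotation": [0,0,0]},{"slide": [20,0.5,0],"rotation": [0,0,0]},{"slide": [30,0.5,0],"rotation": [0,0,0]},{"slide": [32,0.5,0],"rotation": [0,0,0]},{"slide": [32,0.5,0],"rotation": [0,0,0]},{"slide": [32,0.5,0],"rotation": [0,0,0]},{"slide": [32,0.5,0],"rotation": [0,0,0]},{"slide": [32,0.5,0],"rotation": [0,0,0]},{"slide": [32,0.5,0],"rotation": [0,0,0]},{"slide": [32,0.5,0],"rotation": [0,0,0]},{"slide": [32,0.5,0],"rotation": [0,0,0]},{"slide": [32,0.5,0],"rotation": [0,0,0]},{"slide": [20,0.5,0],"rotation": [0,0,0]},{"slide": [10,0.8,0],"rotation": [0,0,0]},{"slide": [4.4,0,0],"rotation": [0,0,5]},{"slide": [0,0,0],"rotation": [0,0,5]},{"slide": [0,0,0],"rotation": [0,0,5]},{"slide": [0,0,0],"rotation": [0,0,4.9]},{"slide": [0,0,0],"rotation": [0,0,0]}]}}

```text
time: 8.88
tool_pos: [0.556, 0.2643, 0.1879]
tool_rot: [-0.0, 0.779, 0.627, -0.001]
contact_force: [0.2, 0.0, 0.2]
gripper_width: 0.231
```

```bash
python3 g.py .5568 .2665 .05 -12.3; python3 - <<'E'
from plant import *
import cv2,numpy as np
c=optics.grab_frame("side")
b=c["frame"][200:370,150:330]
cv2.imwrite("pics/a6.png",cv2.resize(b,None,fx=3,fy=3))
E
```

```text
t 8.88 pos [0.556  0.2643 0.1879] yaw -12.37 rotz -0.07 slide now [  2.5   0.5 137.9] slide after rot [  2.3   0.3 137.9] down [-1.5e-03 -8.0e-04 -1.0e+00] j6 [ 0.32  0.06  1.68 -0.    1.4   0.54] F [0.2 0.  0.2] w 0.231
```

View pics/a6.png

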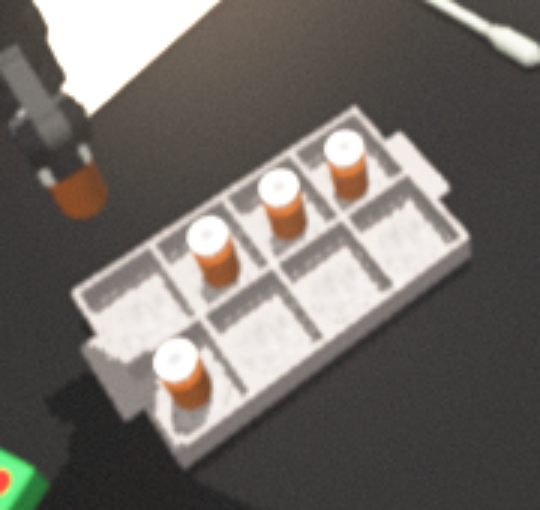

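Call:
{"fn": "jog_arm", "kwargs": {"increments": [{"slide": [0.5,0,6],"rotation": [0,0,0]},{"slide": [0.5,0,12],"rotation": [0,0,0]},{"slide": [0.5,0,16],"rotation": [0,0,0]},{"slide": [0.5,0,16],"rotation": [0,0,0]},{"slide": [0,0,16],"rotation": [0,0,0]},{"slide": [0,0,16],"rotation": [0,0,0]},{"slide": [0,0,16],"rotation": [0,0,0]},{"slide": [0,0,14],"rotation": [0,0,0]},{"slide": [0,0,10],"rotation": [0,0,0]},{"slide": [0,0,6],"rotation": [0,0,0]},{"slide": [0,0,0],"rotation": [0,0,0]},{"slide": [0,0,0],"rotation": [0,0,0]}]}}

```text
time: 9.93
tool_pos: [0.557, 0.2667, 0.0608]
tool_rot: [-0.0, 0.779, 0.628, -0.0]
contact_force: [-0.7, -0.6, 0.1]
gripper_width: 0.236
```

```bash
python3 g.py .5568 .2665 .049 -12.3; python3 - <<'E'
from plant import *
import cv2,numpy as np
c=optics.grab_frame("side")
b=c["frame"][200:370,150:330]
cv2.imwrite("pics/a7.png",cv2.resize(b,None,fx=3,fy=3))
E
```

```text
t 9.93 pos [0.557  0.2667 0.0608] yaw -12.26 rotz 0.04 slide now [-0.2 -0.1 11.8] slide after rot [-0.2 -0.1 11.8] down [-1.e-04 -0.e+00 -1.e+00] j6 [ 0.33  0.2   1.76 -0.    1.19  0.54] F [-0.7 -0.6  0.1] w 0.236
```

View pics/a7.png

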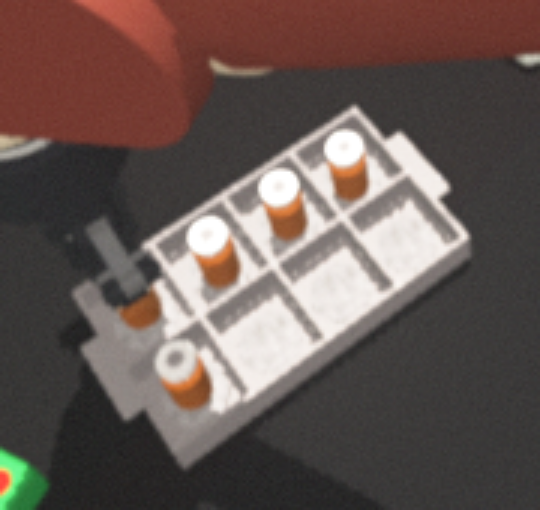

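Vial 1 is over the far-left cell (px ~ (197,303) in the full frame). Lowering slowly until contact.

Call:
{"fn": "jog_arm", "kwargs": {"increments": [{"slide": [0,0,4],"rotation": [0,0,0]},{"slide": [0,0,3],"rotation": [0,0,0]},{"slide": [0,0,2],"rotation": [0,0,0]},{"slide": [0,0,1],"rotation": [0,0,0]},{"slide": [0,0,0.7],"rotation": [0,0,0]},{"slide": [0,0,0],"rotation": [0,0,0]},{"slide": [0,0,0],"rotation": [0,0,0]}]}}

```text
time: 10.57
tool_pos: [0.5569, 0.2667, 0.0501]
tool_rot: [0.0, 0.779, 0.627, 0.0]
contact_force: [0.4, -0.6, -1.1]
gripper_width: 0.232
```

Call:
{"fn": "jog_arm", "kwargs": {"increments": [{"slide": [0,0,0.5],"rotation": [0,0,0]},{"slide": [0,0,0],"rotation": [0,0,0]},{"slide": [0,0,0],"rotation": [0,0,0]}]}}

```text
time: 10.82
tool_pos: [0.5569, 0.2666, 0.0497]
tool_rot: [0.0, 0.779, 0.627, 0.0]
contact_force: [0.0, -0.7, 0.0]
gripper_width: 0.23
```

Call:
{"fn": "jog_arm", "kwargs": {"increments": [{"slide": [0,0,0.5],"rotation": [0,0,0]},{"slide": [0,0,0],"rotation": [0,0,0]},{"slide": [0,0,0],"rotation": [0,0,0]}]}}

```text
time: 11.07
tool_pos: [0.5569, 0.2666, 0.0491]
tool_rot: [0.0, 0.779, 0.627, -0.0]
contact_force: [0.4, -0.8, -1.2]
gripper_width: 0.232
```

Call:
{"fn": "jog_arm", "kwargs": {"increments": [{"slide": [0,0,0.5],"rotation": [0,0,0]},{"slide": [0,0,0],"rotation": [0,0,0]},{"slide": [0,0,0],"rotation": [0,0,0]}]}}

```text
time: 11.32
tool_pos: [0.557, 0.2667, 0.0489]
tool_rot: [-0.0, 0.779, 0.627, 0.0]
contact_force: [-0.7, 0.5, 1.8]
gripper_width: 0.235
```

Call:
{"fn": "jog_arm", "kwargs": {"increments": [{"slide": [0,0,0.5],"rotation": [0,0,0]},{"slide": [0,0,0],"rotation": [0,0,0]},{"slide": [0,0,0],"rotation": [0,0,0]}]}}

```text
time: 11.57
tool_pos: [0.557, 0.2668, 0.0489]
tool_rot: [-0.0, 0.779, 0.627, 0.0]
contact_force: [-2.2, -1.6, 5.7]
gripper_width: 0.231
```

Call:
{"fn": "jog_arm", "kwargs": {"increments": [{"slide": [0,0,0],"rotation": [0,0,0]},{"slide": [0,0,0],"rotation": [0,0,0]},{"slide": [0,0,0],"rotation": [0,0,0]},{"slide": [0,0,0],"rotation": [0,0,0]},{"slide": [0,0,-3],"rotation": [0,0,0]},{"slide": [0,0,-6],"rotation": [0,0,0]},{"slide": [0,0,-10],"rotation": [0,0,0]},{"slide": [0,0,-15],"rotation": [0,0,0]},{"slide": [0,0,-20],"rotation": [0,0,0]},{"slide": [0,0,-25],"rotation": [0,0,0]},{"slide": [0,0,-25],"rotation": [0,0,0]},{"slide": [0,0,-17],"rotation": [0,0,0]},{"slide": [0,0,0],"rotation": [0,0,0]}], "fingers": 0.43}}

```text
time: 12.65
tool_pos: [0.5599, 0.2677, 0.1761]
tool_rot: [0.002, 0.779, 0.627, 0.005]
contact_force: [0.5, 1.1, 0.9]
gripper_width: 0.429
```

```bash
python3 g.py .6056 -.1567 .17 7.62; python3 - <<'E'
from plant import *
import cv2,numpy as np
c=optics.grab_frame("side")
b=c["frame"][200:370,150:330]
cv2.imwrite("pics/a8.png",cv2.resize(b,None,fx=3,fy=3))
E
```

```text
t 12.65 pos [0.5599 0.2677 0.1761] yaw -12.27 rotz -19.89 slide now [-405.   134.8    5.1] slide after rot [-426.7  -11.     6.1] down [ 0.01    0.0034 -0.9999] j6 [0.33 0.07 1.68 0.   1.37 0.54] F [0.5 1.1 0.9] w 0.429
```

View pics/a8.png

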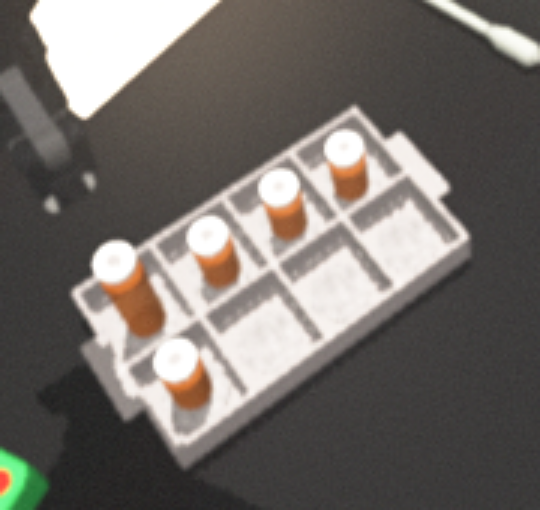

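Call:
{"fn": "jog_arm", "kwargs": {"increments": [{"slide": [0,0,0],"rotation": [0,0,-5]},{"slide": [0,0,0],"rotation": [0,0,-5]},{"slide": [0,0,0],"rotation": [0,0,-5]},{"slide": [0,0,0],"rotation": [0,0,-4.9]},{"slide": [-12,-0.5,0],"rotation": [0,0,0]},{"slide": [-26,-0.5,0],"rotation": [0,0,0]},{"slide": [-36,-1,0],"rotation": [0,0,0]},{"slide": [-36,-1,0],"rotation": [0,0,0]},{"slide": [-36,-1,0],"rotation": [0,0,0]},{"slide": [-36,-1,0],"rotation": [0,0,0]},{"slide": [-36,-1,0],"rotation": [0,0,0]},{"slide": [-36,-1,0],"rotation": [0,0,0]},{"slide": [-36,-1,0],"rotation": [0,0,0]},{"slide": [-36,0,0],"rotation": [0,0,0]},{"slide": [-36,0,0],"rotation": [0,0,0]},{"slide": [-32,0,0],"rotation": [0,0,0]},{"slide": [-20,0,0],"rotation": [0,0,0]},{"slide": [-12,0,0],"rotation": [0,0,0]},{"slide": [0,0,0],"rotation": [0,0,0]},{"slide": [0,0,0],"rotation": [0,0,0]}]}}

```text
time: 14.37
tool_pos: [0.6049, -0.1566, 0.1684]
tool_rot: [-0.001, 0.659, 0.752, -0.0]
contact_force: [-0.1, -0.5, 0.9]
gripper_width: 0.426
```

```bash
python3 g.py .6056 -.1567 .0885 7.62
```

```text
t 14.37 pos [ 0.6049 -0.1566  0.1684] yaw 7.52 rotz -0.1 slide now [-0.2  0.8 79.9] slide after rot [-0.2  0.7 79.9] down [-0.0013  0.001  -1.    ] j6 [-0.37  0.1   1.67  0.    1.37 -0.5 ] F [-0.1 -0.5  0.9] w 0.426
```

Call:
{"fn": "jog_arm", "kwargs": {"increments": [{"slide": [0,0,5],"rotation": [0,0,0]},{"slide": [0,0,10],"rotation": [0,0,0]},{"slide": [0,0,12],"rotation": [0,0,0]},{"slide": [0,0,12],"rotation": [0,0,0]},{"slide": [0,0,10],"rotation": [0,0,0]},{"slide": [0,0,8],"rotation": [0,0,0]},{"slide": [0,0,8],"rotation": [0,0,0]},{"slide": [0,0,6],"rotation": [0,0,0]},{"slide": [0,0,2],"rotation": [0,0,0]},{"slide": [0,0,0],"rotation": [0,0,0]},{"slide": [0,0,0],"rotation": [0,0,0]}]}}

```text
time: 15.28
tool_pos: [0.6058, -0.1569, 0.0964]
tool_rot: [0.0, 0.659, 0.753, 0.0]
contact_force: [0.1, 0.6, 0.2]
gripper_width: 0.425
```

```bash
python3 g.py .6056 -.1567 .0885 7.62; python3 - <<'E'
from plant import *
import cv2,numpy as np
c=optics.grab_frame("side")
b=c["frame"][60:150,280:380]
cv2.imwrite("pics/b3.png",cv2.resize(b,None,fx=7,fy=6))
E
```

```text
t 15.28 pos [ 0.6058 -0.1569  0.0964] yaw 7.62 rotz 0.0 slide now [ 0.2 -0.2  7.9] slide after rot [ 0.2 -0.2  7.9] down [ 6.e-04 -2.e-04 -1.e+00] j6 [-0.37  0.17  1.72 -0.    1.25 -0.51] F [0.1 0.6 0.2] w 0.425
```

View pics/b3.png

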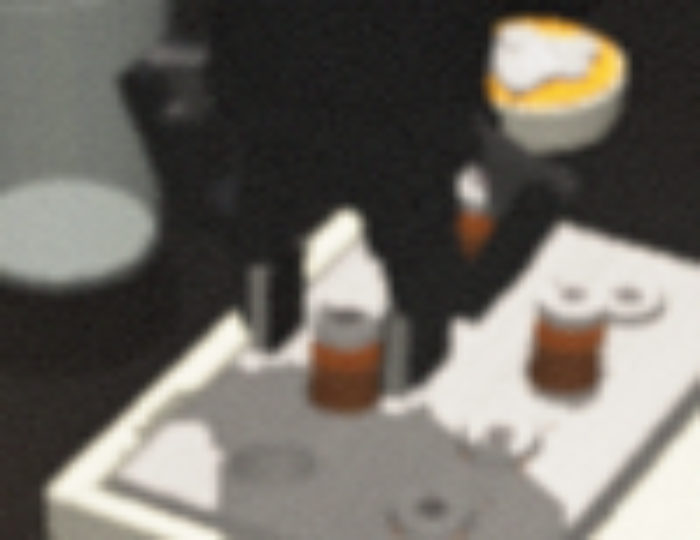

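Tall_2 sits between the pads (px ~(329,118)), well 1 empty. Lower and grip.

Call:
{"fn": "jog_arm", "kwargs": {"increments": [{"slide": [0,0,4],"rotation": [0,0,0]},{"slide": [0,0,3.5],"rotation": [0,0,0]},{"slide": [0,0,0],"rotation": [0,0,0]},{"slide": [0,0,0],"rotation": [0,0,0]}]}}

```text
time: 15.67
tool_pos: [0.6052, -0.1565, 0.0882]
tool_rot: [-0.0, 0.659, 0.753, -0.0]
contact_force: [0.3, -0.1, 0.2]
gripper_width: 0.429
```

Call:
{"fn": "jog_arm", "kwargs": {"increments": [{"slide": [0,0,0],"rotation": [0,0,0]},{"slide": [0,0,0],"rotation": [0,0,0]},{"slide": [0,0,0],"rotation": [0,0,0]},{"slide": [0,0,0],"rotation": [0,0,0]},{"slide": [0,0,0],"rotation": [0,0,0]},{"slide": [0,0,0],"rotation": [0,0,0]},{"slide": [0,0,0],"rotation": [0,0,0]},{"slide": [0,0,0],"rotation": [0,0,0]},{"slide": [0,0,0],"rotation": [0,0,0]}], "fingers": 0.05}}

```text
time: 16.42
tool_pos: [0.6057, -0.1567, 0.0889]
tool_rot: [0.0, 0.659, 0.753, 0.0]
contact_force: [0.2, -0.4, 1.5]
gripper_width: 0.236
```

Call:
{"fn": "jog_arm", "kwargs": {"increments": [{"slide": [0,0,-2],"rotation": [0,0,0]},{"slide": [0,0,-4],"rotation": [0,0,0]},{"slide": [0,0,-6],"rotation": [0,0,0]},{"slide": [0,0,-8],"rotation": [0,0,0]},{"slide": [0,0,-10],"rotation": [0,0,0]},{"slide": [0,0,-12],"rotation": [0,0,0]},{"slide": [0,0,-12],"rotation": [0,0,0]},{"slide": [0,0,-12],"rotation": [0,0,0]},{"slide": [0,0,-12],"rotation": [0,0,0]},{"slide": [0,0,-10],"rotation": [0,0,0]},{"slide": [0,0,-8],"rotation": [0,0,0]},{"slide": [0,0,-4],"rotation": [0,0,0]},{"slide": [0,0,0],"rotation": [0,0,0]}]}}

```text
time: 17.5
tool_pos: [0.6061, -0.1569, 0.1901]
tool_rot: [0.001, 0.659, 0.753, 0.0]
contact_force: [-0.1, 0.1, -0.2]
gripper_width: 0.233
```

Call:
{"fn": "jog_arm", "kwargs": {"increments": [{"slide": [10,-2,0],"rotation": [0,0,0]},{"slide": [20,-3,0],"rotation": [0,0,0]},{"slide": [30,-4,0],"rotation": [0,0,0]},{"slide": [34,-5,0],"rotation": [0,0,0]},{"slide": [34,-5,0],"rotation": [0,0,0]},{"slide": [34,-5,0],"rotation": [0,0,0]},{"slide": [34,-5,0],"rotation": [0,0,0]},{"slide": [34,-5,0],"rotation": [0,0,0]},{"slide": [34,-5,0],"rotation": [0,0,0]},{"slide": [34,-5,0],"rotation": [0,0,0]},{"slide": [34,-5,0],"rotation": [0,0,0]},{"slide": [30,-5,0],"rotation": [0,0,0]},{"slide": [20,-3,0],"rotation": [0,0,0]},{"slide": [12,-2,0],"rotation": [0,0,0]},{"slide": [6.5,-1,0],"rotation": [0,0,5]},{"slide": [0,0,0],"rotation": [0,0,5]},{"slide": [0,0,0],"rotation": [0,0,5]},{"slide": [0,0,0],"rotation": [0,0,4.9]},{"slide": [0,0,0],"rotation": [0,0,0]},{"slide": [0,0,0],"rotation": [0,0,0]}]}}

```text
time: 19.17
tool_pos: [0.4924, 0.232, 0.1879]
tool_rot: [-0.0, 0.778, 0.628, -0.001]
contact_force: [0.0, -0.2, -0.4]
gripper_width: 0.232
```

```bash
python3 g.py .4931 .2323 .049 -12.3
```

```text
t 19.17 pos [0.4924 0.232  0.1879] yaw -12.17 rotz 0.13 slide now [  0.5   0.7 138.9] slide after rot [  0.4   0.6 138.9] down [-1.2e-03 -5.0e-04 -1.0e+00] j6 [ 0.3  -0.11  1.84 -0.    1.41  0.52] F [ 0.  -0.2 -0.4] w 0.232
```

Down 128 (to about .061), then check.

Call:
{"fn": "jog_arm", "kwargs": {"increments": [{"slide": [0,0,6],"rotation": [0,0,0]},{"slide": [0,0,12],"rotation": [0,0,0]},{"slide": [0,0,16],"rotation": [0,0,0]},{"slide": [0,0,16],"rotation": [0,0,0]},{"slide": [0,0,16],"rotation": [0,0,0]},{"slide": [0,0,16],"rotation": [0,0,0]},{"slide": [0,0,16],"rotation": [0,0,0]},{"slide": [0,0,14],"rotation": [0,0,0]},{"slide": [0,0,10],"rotation": [0,0,0]},{"slide": [0,0,6],"rotation": [0,0,0]},{"slide": [0,0,0],"rotation": [0,0,0]},{"slide": [0,0,0],"rotation": [0,0,0]}]}}

```text
time: 20.17
tool_pos: [0.4928, 0.2323, 0.0604]
tool_rot: [-0.0, 0.779, 0.628, -0.0]
contact_force: [0.5, 0.9, -0.6]
gripper_width: 0.231
```

```bash
python3 g.py .4931 .2323 .049 -12.3; python3 - <<'E'
from plant import *
import cv2,numpy as np
c=optics.grab_frame("side")
b=c["frame"][200:370,150:330]
cv2.imwrite("pics/b7.png",cv2.resize(b,None,fx=3,fy=3))
E
```

```text
t 20.17 pos [0.4928 0.2323 0.0604] yaw -12.26 rotz 0.04 slide now [ 0.1  0.3 11.4] slide after rot [ 0.1  0.3 11.4] down [-3.e-04 -1.e-04 -1.e+00] j6 [ 0.3   0.03  1.93 -0.    1.17  0.52] F [ 0.5  0.9 -0.6] w 0.231
```

View pics/b7.png

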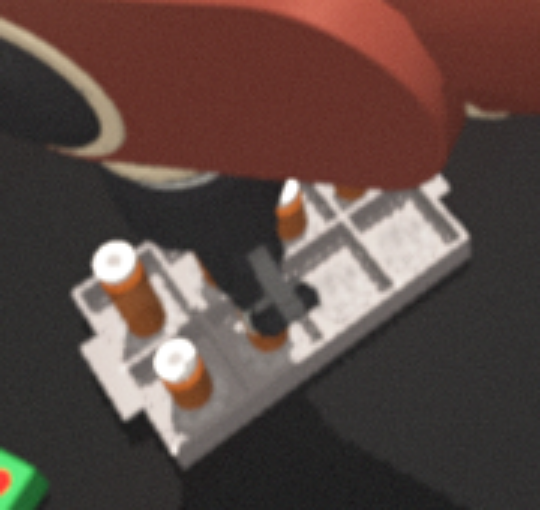

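Call:
{"fn": "jog_arm", "kwargs": {"increments": [{"slide": [0,0,4],"rotation": [0,0,0]},{"slide": [0,0,3],"rotation": [0,0,0]},{"slide": [0,0,2],"rotation": [0,0,0]},{"slide": [0,0,1],"rotation": [0,0,0]},{"slide": [0,0,0.8],"rotation": [0,0,0]},{"slide": [0,0,0.5],"rotation": [0,0,0]},{"slide": [0,0,0.4],"rotation": [0,0,0]},{"slide": [0,0,0],"rotation": [0,0,0]},{"slide": [0,0,0],"rotation": [0,0,0]}]}}

```text
time: 20.97
tool_pos: [0.4929, 0.2324, 0.049]
tool_rot: [0.0, 0.779, 0.627, 0.0]
contact_force: [0.7, -1.0, -0.1]
gripper_width: 0.235
```

Call:
{"fn": "jog_arm", "kwargs": {"increments": [{"slide": [0,0,0.4],"rotation": [0,0,0]},{"slide": [0,0,0],"rotation": [0,0,0]},{"slide": [0,0,0],"rotation": [0,0,0]}]}}

```text
time: 21.22
tool_pos: [0.493, 0.2324, 0.0489]
tool_rot: [0.0, 0.779, 0.627, 0.0]
contact_force: [-1.7, -0.6, 2.5]
gripper_width: 0.232
```

Call:
{"fn": "jog_arm", "kwargs": {"increments": [{"slide": [0,0,0.3],"rotation": [0,0,0]},{"slide": [0,0,0],"rotation": [0,0,0]},{"slide": [0,0,0],"rotation": [0,0,0]}]}}

```text
time: 21.47
tool_pos: [0.4931, 0.2325, 0.0489]
tool_rot: [0.0, 0.779, 0.627, 0.0]
contact_force: [-3.0, -0.1, 4.7]
gripper_width: 0.232
```

Call:
{"fn": "jog_arm", "kwargs": {"increments": [{"slide": [0,0,0],"rotation": [0,0,0]},{"slide": [0,0,0],"rotation": [0,0,0]},{"slide": [0,0,0],"rotation": [0,0,0]},{"slide": [0,0,0],"rotation": [0,0,0]},{"slide": [0,0,-3],"rotation": [0,0,0]},{"slide": [0,0,-6],"rotation": [0,0,0]},{"slide": [0,0,-10],"rotation": [0,0,0]},{"slide": [0,0,-15],"rotation": [0,0,0]},{"slide": [0,0,-20],"rotation": [0,0,0]},{"slide": [0,0,-25],"rotation": [0,0,0]},{"slide": [0,0,-25],"rotation": [0,0,0]},{"slide": [0,0,-17],"rotation": [0,0,0]},{"slide": [0,0,0],"rotation": [0,0,0]},{"slide": [0,0,0],"rotation": [0,0,0]}], "fingers": 0.43}}

```text
time: 22.63
tool_pos: [0.4939, 0.2327, 0.1715]
tool_rot: [0.001, 0.779, 0.627, 0.002]
contact_force: [-0.4, -0.0, -0.2]
gripper_width: 0.432
```

```bash
python3 g.py .5596 -.2053 .17 7.62; python3 - <<'E'
from plant import *
import cv2,numpy as np
c=optics.grab_frame("side")
b=c["frame"][200:370,150:330]
cv2.imwrite("pics/b8.png",cv2.resize(b,None,fx=3,fy=3))
E
```

```text
t 22.63 pos [0.4939 0.2327 0.1715] yaw -12.27 rotz -19.89 slide now [-414.   157.3    1.2] slide after rot [-442.8    7.1    1.5] down [ 0.0038  0.0012 -1.    ] j6 [ 0.3  -0.09  1.86  0.    1.37  0.52] F [-0.4 -0.  -0.2] w 0.432
```

View pics/b8.png

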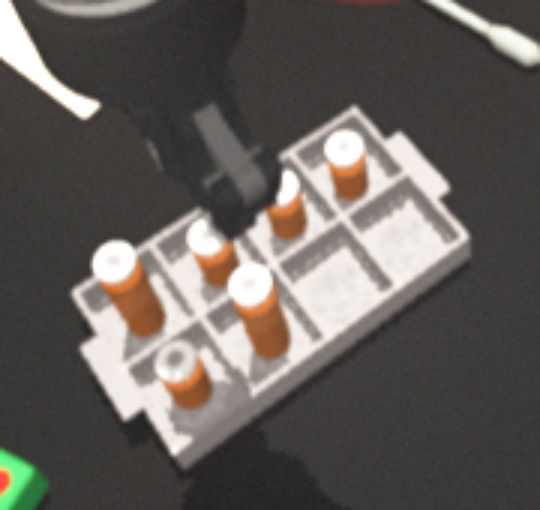

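Call:
{"fn": "jog_arm", "kwargs": {"increments": [{"slide": [0,0,0],"rotation": [0,0,-5]},{"slide": [0,0,0],"rotation": [0,0,-5]},{"slide": [0,0,0],"rotation": [0,0,-5]},{"slide": [0,0,0],"rotation": [0,0,-4.9]},{"slide": [-12,0,0],"rotation": [0,0,0]},{"slide": [-26,0,0],"rotation": [0,0,0]},{"slide": [-36,1,0],"rotation": [0,0,0]},{"slide": [-38,1,0],"rotation": [0,0,0]},{"slide": [-38,1,0],"rotation": [0,0,0]},{"slide": [-38,1,0],"rotation": [0,0,0]},{"slide": [-38,1,0],"rotation": [0,0,0]},{"slide": [-38,1,0],"rotation": [0,0,0]},{"slide": [-38,1,0],"rotation": [0,0,0]},{"slide": [-38,1,0],"rotation": [0,0,0]},{"slide": [-37,0,0],"rotation": [0,0,0]},{"slide": [-34,0,0],"rotation": [0,0,0]},{"slide": [-20,0,0],"rotation": [0,0,0]},{"slide": [-12,0,0],"rotation": [0,0,0]},{"slide": [0,0,0],"rotation": [0,0,0]},{"slide": [0,0,0],"rotation": [0,0,0]}]}}

```text
time: 24.35
tool_pos: [0.5588, -0.2055, 0.1682]
tool_rot: [-0.001, 0.659, 0.752, -0.0]
contact_force: [-0.1, 0.6, 0.7]
gripper_width: 0.427
```

```bash
python3 g.py .5596 -.2053 .0885 7.62
```

```text
t 24.35 pos [ 0.5588 -0.2055  0.1682] yaw 7.53 rotz -0.09 slide now [-0.   0.9 79.7] slide after rot [ 0.1  0.8 79.7] down [-0.0016  0.0014 -1.    ] j6 [-0.48  0.03  1.74  0.    1.37 -0.61] F [-0.1  0.6  0.7] w 0.427
```

Call:
{"fn": "jog_arm", "kwargs": {"increments": [{"slide": [0,0,5],"rotation": [0,0,0]},{"slide": [0,0,10],"rotation": [0,0,0]},{"slide": [0,0,12],"rotation": [0,0,0]},{"slide": [0,0,12],"rotation": [0,0,0]},{"slide": [0,0,10],"rotation": [0,0,0]},{"slide": [0,0,8],"rotation": [0,0,0]},{"slide": [0,0,8],"rotation": [0,0,0]},{"slide": [0,0,6],"rotation": [0,0,0]},{"slide": [0,0,2],"rotation": [0,0,0]},{"slide": [0,0,0],"rotation": [0,0,0]},{"slide": [0,0,0],"rotation": [0,0,0]}]}}

```text
time: 25.27
tool_pos: [0.5599, -0.2059, 0.0965]
tool_rot: [0.0, 0.659, 0.753, 0.0]
contact_force: [-0.2, -0.4, 0.4]
gripper_width: 0.428
```

```bash
python3 g.py .5596 -.2053 .0885 7.62; python3 - <<'E'
from plant import *
import cv2,numpy as np
c=optics.grab_frame("side")
b=c["frame"][60:150,290:400]
cv2.imwrite("pics/c3.png",cv2.resize(b,None,fx=6,fy=6))
E
```

```text
t 25.27 pos [ 0.5599 -0.2059  0.0965] yaw 7.62 rotz 0.0 slide now [ 0.6 -0.2  8. ] slide after rot [ 0.6 -0.2  8. ] down [ 6.e-04 -3.e-04 -1.e+00] j6 [-0.48  0.1   1.79  0.    1.24 -0.61] F [-0.2 -0.4  0.4] w 0.428
```

View pics/c3.png

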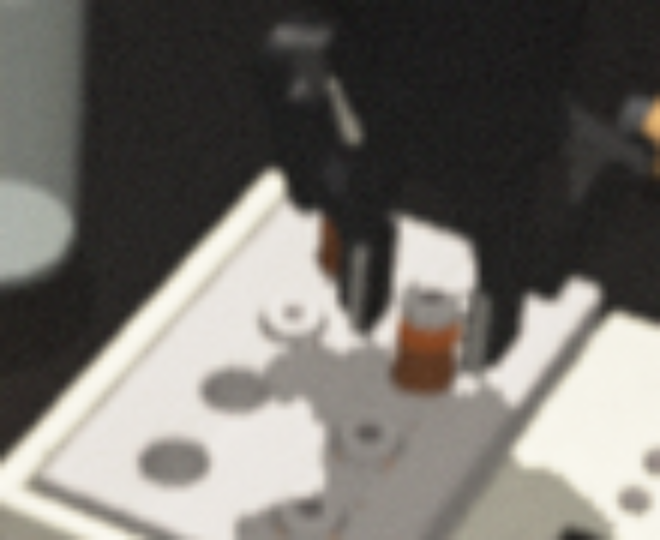

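Call:
{"fn": "jog_arm", "kwargs": {"increments": [{"slide": [0,0,4],"rotation": [0,0,0]},{"slide": [0,0,3.5],"rotation": [0,0,0]},{"slide": [0,0,0],"rotation": [0,0,0]},{"slide": [0,0,0],"rotation": [0,0,0]}]}}

```text
time: 25.65
tool_pos: [0.5593, -0.2056, 0.0883]
tool_rot: [-0.0, 0.659, 0.753, -0.0]
contact_force: [0.5, 0.8, -0.3]
gripper_width: 0.43
```

Call:
{"fn": "jog_arm", "kwargs": {"increments": [{"slide": [0,0,0],"rotation": [0,0,0]},{"slide": [0,0,0],"rotation": [0,0,0]},{"slide": [0,0,0],"rotation": [0,0,0]},{"slide": [0,0,0],"rotation": [0,0,0]},{"slide": [0,0,0],"rotation": [0,0,0]},{"slide": [0,0,0],"rotation": [0,0,0]},{"slide": [0,0,0],"rotation": [0,0,0]},{"slide": [0,0,0],"rotation": [0,0,0]},{"slide": [0,0,0],"rotation": [0,0,0]}], "fingers": 0.05}}

```text
time: 26.4
tool_pos: [0.5598, -0.2058, 0.089]
tool_rot: [0.0, 0.659, 0.753, 0.0]
contact_force: [0.3, -0.9, 2.9]
gripper_width: 0.235
```

Call:
{"fn": "jog_arm", "kwargs": {"increments": [{"slide": [0,0,-2],"rotation": [0,0,0]},{"slide": [0,0,-4],"rotation": [0,0,0]},{"slide": [0,0,-6],"rotation": [0,0,0]},{"slide": [0,0,-8],"rotation": [0,0,0]},{"slide": [0,0,-10],"rotation": [0,0,0]},{"slide": [0,0,-12],"rotation": [0,0,0]},{"slide": [0,0,-12],"rotation": [0,0,0]},{"slide": [0,0,-12],"rotation": [0,0,0]},{"slide": [0,0,-12],"rotation": [0,0,0]},{"slide": [0,0,-10],"rotation": [0,0,0]},{"slide": [0,0,-8],"rotation": [0,0,0]},{"slide": [0,0,-4],"rotation": [0,0,0]},{"slide": [0,0,0],"rotation": [0,0,0]}]}}

```text
time: 27.48
tool_pos: [0.5601, -0.206, 0.1902]
tool_rot: [0.001, 0.659, 0.753, 0.0]
contact_force: [-0.7, -0.3, -0.2]
gripper_width: 0.23
```

```bash
python3 g.py .4831 .1864 .189 -12.3; python3 - <<'E'
from plant import *
import cv2,numpy as np
c=optics.grab_frame("side")
b=c["frame"][40:150,280:400]
cv2.imwrite("pics/c5.png",cv2.resize(b,None,fx=5,fy=5))
E
```

```text
t 27.48 pos [ 0.5601 -0.206   0.1902] yaw 7.63 rotz 19.93 slide now [399.1 -24.3   0.6] slide after rot [ 366.9 -158.9    1.2] down [ 0.0019 -0.001  -1.    ] j6 [-0.48  0.01  1.72 -0.    1.4  -0.61] F [-0.7 -0.3 -0.2] w 0.23
```

View pics/c5.png

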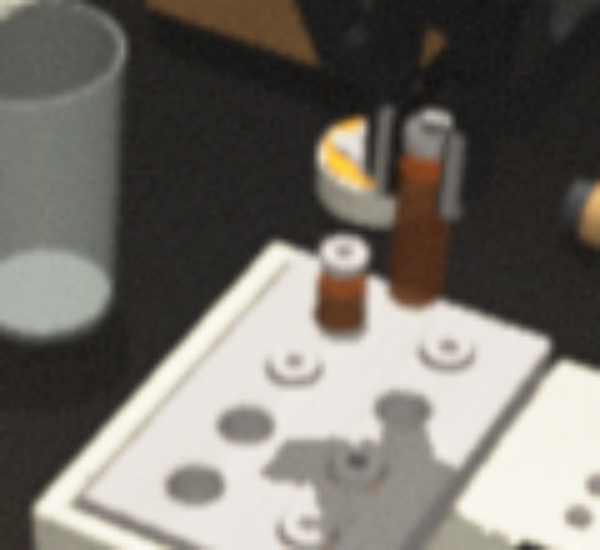

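Call:
{"fn": "jog_arm", "kwargs": {"increments": [{"slide": [10,-1,0],"rotation": [0,0,0]},{"slide": [20,-1,0],"rotation": [0,0,0]},{"slide": [30,-2,0],"rotation": [0,0,0]},{"slide": [34,-2,0],"rotation": [0,0,0]},{"slide": [34,-2,0],"rotation": [0,0,0]},{"slide": [34,-2,0],"rotation": [0,0,0]},{"slide": [34,-2,0],"rotation": [0,0,0]},{"slide": [34,-2,0],"rotation": [0,0,0]},{"slide": [34,-2,0],"rotation": [0,0,0]},{"slide": [34,-2,0],"rotation": [0,0,0]},{"slide": [34,-2,0],"rotation": [0,0,0]},{"slide": [32,-2,0],"rotation": [0,0,0]},{"slide": [20,-1,0],"rotation": [0,0,0]},{"slide": [10,-1,0],"rotation": [0,0,0]},{"slide": [5,0,0],"rotation": [0,0,5]},{"slide": [0,0,0],"rotation": [0,0,5]},{"slide": [0,0,0],"rotation": [0,0,5]},{"slide": [0,0,0],"rotation": [0,0,4.9]},{"slide": [0,0,0],"rotation": [0,0,0]},{"slide": [0,0,0],"rotation": [0,0,0]}]}}

```text
time: 29.2
tool_pos: [0.4824, 0.1862, 0.1881]
tool_rot: [-0.0, 0.778, 0.628, -0.001]
contact_force: [0.7, 0.9, -0.9]
gripper_width: 0.233
```

```bash
python3 g.py .4831 .1864 .049 -12.3
```

```text
t 29.2 pos [0.4824 0.1862 0.1881] yaw -12.18 rotz 0.12 slide now [  0.4   0.8 139.1] slide after rot [  0.3   0.6 139.1] down [-1.1e-03 -4.0e-04 -1.0e+00] j6 [ 0.22 -0.18  1.91 -0.    1.41  0.44] F [ 0.7  0.9 -0.9] w 0.233
```

Call:
{"fn": "jog_arm", "kwargs": {"increments": [{"slide": [0,0,6],"rotation": [0,0,0]},{"slide": [0,0,12],"rotation": [0,0,0]},{"slide": [0,0,16],"rotation": [0,0,0]},{"slide": [0,0,16],"rotation": [0,0,0]},{"slide": [0,0,16],"rotation": [0,0,0]},{"slide": [0,0,16],"rotation": [0,0,0]},{"slide": [0,0,16],"rotation": [0,0,0]},{"slide": [0,0,14],"rotation": [0,0,0]},{"slide": [0,0,10],"rotation": [0,0,0]},{"slide": [0,0,6],"rotation": [0,0,0]},{"slide": [0,0,0],"rotation": [0,0,0]},{"slide": [0,0,0],"rotation": [0,0,0]}]}}

```text
time: 30.2
tool_pos: [0.4828, 0.1865, 0.0605]
tool_rot: [-0.0, 0.779, 0.628, -0.0]
contact_force: [0.4, 0.4, -0.1]
gripper_width: 0.229
```

```bash
python3 g.py .4831 .1864 .049 -12.3; python3 - <<'E'
from plant import *
import cv2,numpy as np
c=optics.grab_frame("side")
b=c["frame"][200:370,150:330]
cv2.imwrite("pics/c7.png",cv2.resize(b,None,fx=3,fy=3))
E
```

```text
t 30.2 pos [0.4828 0.1865 0.0605] yaw -12.26 rotz 0.04 slide now [-0.1  0.3 11.5] slide after rot [-0.1  0.3 11.5] down [-3.e-04 -1.e-04 -1.e+00] j6 [ 0.22 -0.03  2.   -0.    1.17  0.44] F [ 0.4  0.4 -0.1] w 0.229
```

View pics/c7.png

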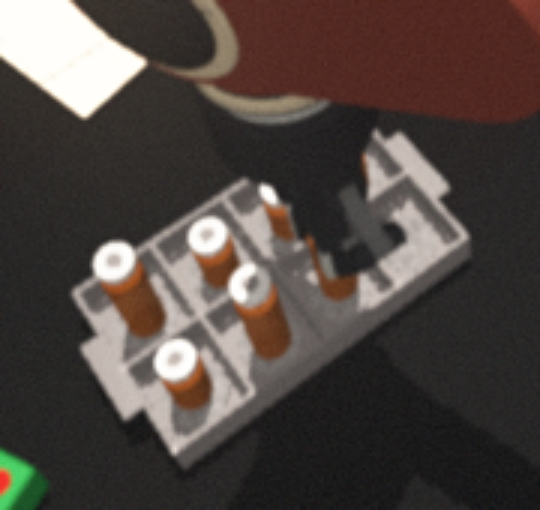

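Call:
{"fn": "jog_arm", "kwargs": {"increments": [{"slide": [0,0,4],"rotation": [0,0,0]},{"slide": [0,0,3],"rotation": [0,0,0]},{"slide": [0,0,2],"rotation": [0,0,0]},{"slide": [0,0,1],"rotation": [0,0,0]},{"slide": [0,0,0.8],"rotation": [0,0,0]},{"slide": [0,0,0.6],"rotation": [0,0,0]},{"slide": [0,0,0.6],"rotation": [0,0,0]},{"slide": [0,0,0],"rotation": [0,0,0]},{"slide": [0,0,0],"rotation": [0,0,0]}]}}

```text
time: 31.0
tool_pos: [0.483, 0.1867, 0.049]
tool_rot: [0.0, 0.779, 0.627, 0.0]
contact_force: [-0.9, -0.6, 1.8]
gripper_width: 0.235
```

Call:
{"fn": "jog_arm", "kwargs": {"increments": [{"slide": [0,0,0.4],"rotation": [0,0,0]},{"slide": [0,0,0],"rotation": [0,0,0]},{"slide": [0,0,0],"rotation": [0,0,0]}]}}

```text
time: 31.25
tool_pos: [0.483, 0.1867, 0.049]
tool_rot: [-0.0, 0.779, 0.627, 0.0]
contact_force: [-2.2, -0.2, 4.2]
gripper_width: 0.231
```

Call:
{"fn": "jog_arm", "kwargs": {"increments": [{"slide": [0,0,0],"rotation": [0,0,0]},{"slide": [0,0,0],"rotation": [0,0,0]},{"slide": [0,0,0],"rotation": [0,0,0]},{"slide": [0,0,0],"rotation": [0,0,0]},{"slide": [0,0,-3],"rotation": [0,0,0]},{"slide": [0,0,-6],"rotation": [0,0,0]},{"slide": [0,0,-10],"rotation": [0,0,0]},{"slide": [0,0,-15],"rotation": [0,0,0]},{"slide": [0,0,-20],"rotation": [0,0,0]},{"slide": [0,0,-25],"rotation": [0,0,0]},{"slide": [0,0,-25],"rotation": [0,0,0]},{"slide": [0,0,-17],"rotation": [0,0,0]},{"slide": [0,0,0],"rotation": [0,0,0]},{"slide": [0,0,0],"rotation": [0,0,0]}], "fingers": 0.43}}

```text
time: 32.42
tool_pos: [0.4839, 0.1868, 0.1715]
tool_rot: [0.001, 0.779, 0.627, 0.002]
contact_force: [0.6, 0.4, -0.6]
gripper_width: 0.429
```

```bash
python3 g.py .6167 -.24 .17 7.62; python3 - <<'E'
from plant import *
import cv2,numpy as np
c=optics.grab_frame("side")
b=c["frame"][200:370,150:330]
cv2.imwrite("pics/c8.png",cv2.resize(b,None,fx=3,fy=3))
E
```

```text
t 32.42 pos [0.4839 0.1868 0.1715] yaw -12.27 rotz -19.89 slide now [-388.8  220.5    1.6] slide after rot [-440.7   75.1    1.5] down [ 3.9e-03  9.0e-04 -1.0e+00] j6 [ 0.22 -0.16  1.92 -0.    1.38  0.44] F [ 0.6  0.4 -0.6] w 0.429
```

View pics/c8.png

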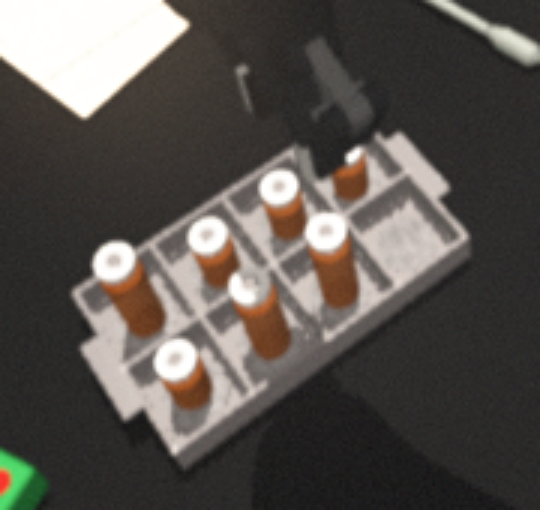

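Call:
{"fn": "jog_arm", "kwargs": {"increments": [{"slide": [0,0,0],"rotation": [0,0,-5]},{"slide": [0,0,0],"rotation": [0,0,-5]},{"slide": [0,0,0],"rotation": [0,0,-5]},{"slide": [0,0,0],"rotation": [0,0,-4.9]},{"slide": [-12,3,0],"rotation": [0,0,0]},{"slide": [-26,5,0],"rotation": [0,0,0]},{"slide": [-36,6,0],"rotation": [0,0,0]},{"slide": [-37,6,0],"rotation": [0,0,0]},{"slide": [-37,6,0],"rotation": [0,0,0]},{"slide": [-37,6,0],"rotation": [0,0,0]},{"slide": [-37,6,0],"rotation": [0,0,0]},{"slide": [-37,6,0],"rotation": [0,0,0]},{"slide": [-37,6,0],"rotation": [0,0,0]},{"slide": [-37,6,0],"rotation": [0,0,0]},{"slide": [-37,6,0],"rotation": [0,0,0]},{"slide": [-36,6,0],"rotation": [0,0,0]},{"slide": [-22,5,0],"rotation": [0,0,0]},{"slide": [-12.5,3,0],"rotation": [0,0,0]},{"slide": [0,0,0],"rotation": [0,0,0]},{"slide": [0,0,0],"rotation": [0,0,0]}]}}

```text
time: 34.13
tool_pos: [0.6159, -0.2398, 0.1681]
tool_rot: [-0.001, 0.659, 0.752, -0.0]
contact_force: [0.2, 0.2, -0.1]
gripper_width: 0.425
```

```bash
python3 g.py .6167 -.24 .0885 7.62
```

```text
t 34.13 pos [ 0.6159 -0.2398  0.1681] yaw 7.53 rotz -0.09 slide now [-0.4  0.9 79.6] slide after rot [-0.3  0.8 79.6] down [-0.0019  0.0015 -1.    ] j6 [-0.48  0.18  1.58  0.    1.38 -0.62] F [ 0.2  0.2 -0.1] w 0.425
```

Call:
{"fn": "jog_arm", "kwargs": {"increments": [{"slide": [0,0,5],"rotation": [0,0,0]},{"slide": [0,0,10],"rotation": [0,0,0]},{"slide": [0,0,12],"rotation": [0,0,0]},{"slide": [0,0,12],"rotation": [0,0,0]},{"slide": [0,0,10],"rotation": [0,0,0]},{"slide": [0,0,8],"rotation": [0,0,0]},{"slide": [0,0,8],"rotation": [0,0,0]},{"slide": [0,0,6],"rotation": [0,0,0]},{"slide": [0,0,2],"rotation": [0,0,0]},{"slide": [0,0,0],"rotation": [0,0,0]},{"slide": [0,0,0],"rotation": [0,0,0]}]}}

```text
time: 35.05
tool_pos: [0.6169, -0.2401, 0.0967]
tool_rot: [0.0, 0.659, 0.753, 0.0]
contact_force: [0.4, 0.6, -0.1]
gripper_width: 0.432
```

```bash
python3 g.py .6167 -.24 .0885 7.62; python3 - <<'E'
from plant import *
import cv2,numpy as np
c=optics.grab_frame("side")
b=c["frame"][50:140,290:400]
cv2.imwrite("pics/d3.png",cv2.resize(b,None,fx=6,fy=6))
E
```

```text
t 35.05 pos [ 0.6169 -0.2401  0.0967] yaw 7.62 rotz 0.0 slide now [ 0.2 -0.2  8.2] slide after rot [ 0.2 -0.2  8.2] down [ 6.e-04 -4.e-04 -1.e+00] j6 [-0.48  0.25  1.63 -0.    1.26 -0.62] F [ 0.4  0.6 -0.1] w 0.432
```

View pics/d3.png

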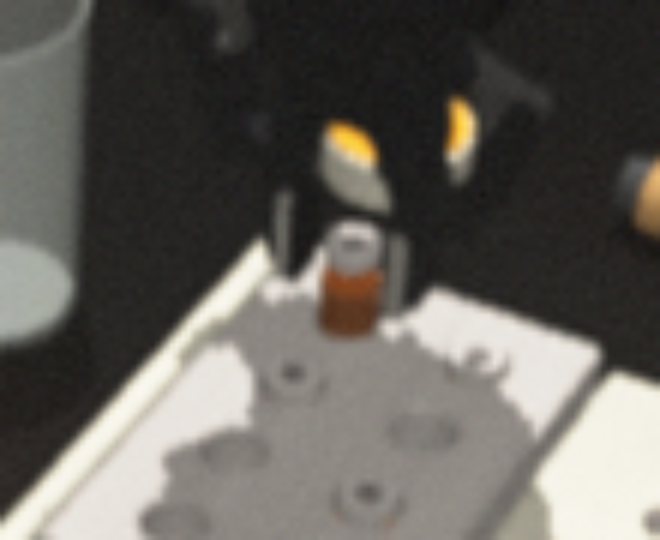

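Call:
{"fn": "jog_arm", "kwargs": {"increments": [{"slide": [0,0,4],"rotation": [0,0,0]},{"slide": [0,0,3.5],"rotation": [0,0,0]},{"slide": [0,0,0],"rotation": [0,0,0]},{"slide": [0,0,0],"rotation": [0,0,0]}]}}

```text
time: 35.43
tool_pos: [0.6164, -0.2398, 0.0884]
tool_rot: [-0.0, 0.659, 0.753, -0.0]
contact_force: [0.2, 0.4, -0.2]
gripper_width: 0.429
```

Call:
{"fn": "jog_arm", "kwargs": {"increments": [{"slide": [0,0,0],"rotation": [0,0,0]},{"slide": [0,0,0],"rotation": [0,0,0]},{"slide": [0,0,0],"rotation": [0,0,0]},{"slide": [0,0,0],"rotation": [0,0,0]},{"slide": [0,0,0],"rotation": [0,0,0]},{"slide": [0,0,0],"rotation": [0,0,0]},{"slide": [0,0,0],"rotation": [0,0,0]},{"slide": [0,0,0],"rotation": [0,0,0]},{"slide": [0,0,0],"rotation": [0,0,0]}], "fingers": 0.05}}

```text
time: 36.18
tool_pos: [0.6168, -0.24, 0.0891]
tool_rot: [0.0, 0.659, 0.753, 0.0]
contact_force: [0.1, -0.1, 2.2]
gripper_width: 0.23
```

Call:
{"fn": "jog_arm", "kwargs": {"increments": [{"slide": [0,0,-2],"rotation": [0,0,0]},{"slide": [0,0,-4],"rotation": [0,0,0]},{"slide": [0,0,-6],"rotation": [0,0,0]},{"slide": [0,0,-8],"rotation": [0,0,0]},{"slide": [0,0,-10],"rotation": [0,0,0]},{"slide": [0,0,-12],"rotation": [0,0,0]},{"slide": [0,0,-12],"rotation": [0,0,0]},{"slide": [0,0,-12],"rotation": [0,0,0]},{"slide": [0,0,-12],"rotation": [0,0,0]},{"slide": [0,0,-10],"rotation": [0,0,0]},{"slide": [0,0,-8],"rotation": [0,0,0]},{"slide": [0,0,-4],"rotation": [0,0,0]},{"slide": [0,0,0],"rotation": [0,0,0]}]}}

```text
time: 37.27
tool_pos: [0.6172, -0.2402, 0.1903]
tool_rot: [0.001, 0.659, 0.753, 0.0]
contact_force: [0.7, 0.5, -0.2]
gripper_width: 0.229
```

```bash
python3 g.py .4731 .1405 .189 -12.3; python3 - <<'E'
from plant import *
import cv2,numpy as np
c=optics.grab_frame("side")
b=c["frame"][30:140,280:400]
cv2.imwrite("pics/d5.png",cv2.resize(b,None,fx=5,fy=5))
E
```

```text
t 37.27 pos [ 0.6172 -0.2402  0.1903] yaw 7.63 rotz 19.93 slide now [396.5 -92.3   0.7] slide after rot [ 341.3 -221.9    1.3] down [ 0.0019 -0.001  -1.    ] j6 [-0.48  0.16  1.56 -0.    1.41 -0.62] F [ 0.7  0.5 -0.2] w 0.229
```

View pics/d5.png

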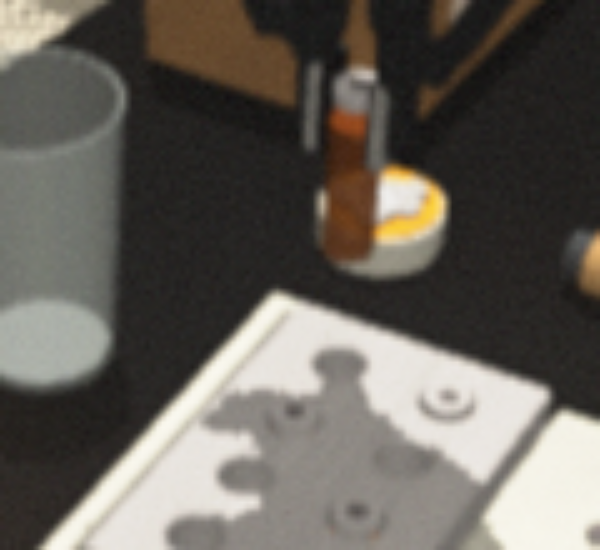

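Call:
{"fn": "jog_arm", "kwargs": {"increments": [{"slide": [10,-2,0],"rotation": [0,0,0]},{"slide": [20,-5,0],"rotation": [0,0,0]},{"slide": [30,-7,0],"rotation": [0,0,0]},{"slide": [34,-7,0],"rotation": [0,0,0]},{"slide": [34,-7,0],"rotation": [0,0,0]},{"slide": [34,-7,0],"rotation": [0,0,0]},{"slide": [34,-7,0],"rotation": [0,0,0]},{"slide": [34,-7,0],"rotation": [0,0,0]},{"slide": [34,-7,0],"rotation": [0,0,0]},{"slide": [34,-7,0],"rotation": [0,0,0]},{"slide": [34,-7,0],"rotation": [0,0,0]},{"slide": [30,-8,0],"rotation": [0,0,0]},{"slide": [20,-7,0],"rotation": [0,0,0]},{"slide": [10,-5,0],"rotation": [0,0,0]},{"slide": [4.5,-2,0],"rotation": [0,0,5]},{"slide": [0,0,0],"rotation": [0,0,5]},{"slide": [0,0,0],"rotation": [0,0,5]},{"slide": [0,0,0],"rotation": [0,0,4.9]},{"slide": [0,0,0],"rotation": [0,0,0]},{"slide": [0,0,0],"rotation": [0,0,0]}]}}

```text
time: 38.98
tool_pos: [0.4724, 0.1406, 0.1882]
tool_rot: [-0.0, 0.778, 0.628, -0.0]
contact_force: [-0.8, -0.0, -0.7]
gripper_width: 0.235
```

```bash
python3 g.py .4731 .1405 .049 -12.3
```

```text
t 38.98 pos [0.4724 0.1406 0.1882] yaw -12.17 rotz 0.13 slide now [1.000e-01 8.000e-01 1.392e+02] slide after rot [1.000e-01 7.000e-01 1.392e+02] down [-1.e-03 -3.e-04 -1.e+00] j6 [ 0.14 -0.24  1.96 -0.    1.42  0.35] F [-0.8 -0.  -0.7] w 0.235
```

Call:
{"fn": "jog_arm", "kwargs": {"increments": [{"slide": [0,0,6],"rotation": [0,0,0]},{"slide": [0,0,12],"rotation": [0,0,0]},{"slide": [0,0,16],"rotation": [0,0,0]},{"slide": [0,0,16],"rotation": [0,0,0]},{"slide": [0,0,16],"rotation": [0,0,0]},{"slide": [0,0,16],"rotation": [0,0,0]},{"slide": [0,0,16],"rotation": [0,0,0]},{"slide": [0,0,14],"rotation": [0,0,0]},{"slide": [0,0,10],"rotation": [0,0,0]},{"slide": [0,0,6],"rotation": [0,0,0]},{"slide": [0,0,0],"rotation": [0,0,0]},{"slide": [0,0,0],"rotation": [0,0,0]}]}}

```text
time: 39.98
tool_pos: [0.4728, 0.1408, 0.0607]
tool_rot: [-0.0, 0.779, 0.628, -0.0]
contact_force: [-0.1, -0.4, -0.3]
gripper_width: 0.237
```

```bash
python3 g.py .4731 .1405 .049 -12.3; python3 - <<'E'
from plant import *
import cv2,numpy as np
c=optics.grab_frame("side")
b=c["frame"][200:370,150:330]
cv2.imwrite("pics/d7.png",cv2.resize(b,None,fx=3,fy=3))
E
```

```text
t 39.98 pos [0.4728 0.1408 0.0607] yaw -12.26 rotz 0.04 slide now [-0.3  0.4 11.7] slide after rot [-0.3  0.4 11.7] down [-3.e-04 -1.e-04 -1.e+00] j6 [ 0.14 -0.09  2.06 -0.    1.18  0.35] F [-0.1 -0.4 -0.3] w 0.237
```

View pics/d7.png

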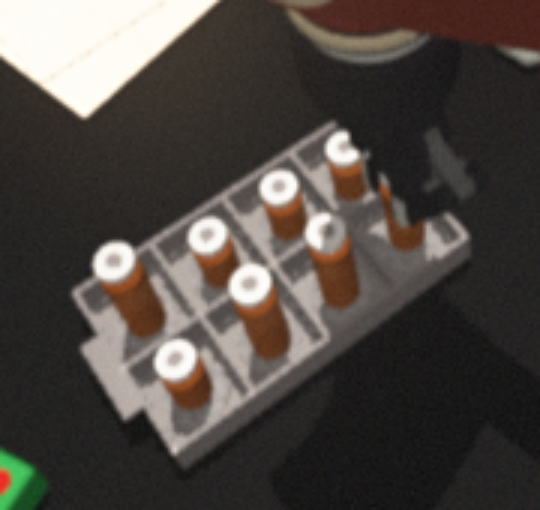

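Call:
{"fn": "jog_arm", "kwargs": {"increments": [{"slide": [0,0,4],"rotation": [0,0,0]},{"slide": [0,0,3],"rotation": [0,0,0]},{"slide": [0,0,2],"rotation": [0,0,0]},{"slide": [0,0,1],"rotation": [0,0,0]},{"slide": [0,0,0.8],"rotation": [0,0,0]},{"slide": [0,0,0.6],"rotation": [0,0,0]},{"slide": [0,0,0.6],"rotation": [0,0,0]},{"slide": [0,0,0],"rotation": [0,0,0]},{"slide": [0,0,0],"rotation": [0,0,0]}]}}

```text
time: 40.78
tool_pos: [0.4729, 0.1409, 0.0491]
tool_rot: [0.0, 0.779, 0.627, 0.0]
contact_force: [-0.8, 0.5, 2.0]
gripper_width: 0.231
```

Call:
{"fn": "jog_arm", "kwargs": {"increments": [{"slide": [0,0,0.4],"rotation": [0,0,0]},{"slide": [0,0,0],"rotation": [0,0,0]},{"slide": [0,0,0],"rotation": [0,0,0]}]}}

```text
time: 41.03
tool_pos: [0.473, 0.1409, 0.049]
tool_rot: [-0.0, 0.779, 0.627, 0.0]
contact_force: [-2.1, -0.6, 5.0]
gripper_width: 0.236
```

Floor contact, as before. Release, lift, and back off toward the robot side for clear pictures.

Call:
{"fn": "jog_arm", "kwargs": {"increments": [{"slide": [0,0,0],"rotation": [0,0,0]},{"slide": [0,0,0],"rotation": [0,0,0]},{"slide": [0,0,0],"rotation": [0,0,0]},{"slide": [0,0,0],"rotation": [0,0,0]},{"slide": [0,0,-3],"rotation": [0,0,0]},{"slide": [0,0,-6],"rotation": [0,0,0]},{"slide": [0,0,-10],"rotation": [0,0,0]},{"slide": [0,0,-15],"rotation": [0,0,0]},{"slide": [0,0,-20],"rotation": [0,0,0]},{"slide": [0,0,-25],"rotation": [0,0,0]},{"slide": [0,0,-25],"rotation": [0,0,0]},{"slide": [0,0,-25],"rotation": [0,0,0]},{"slide": [0,0,-25],"rotation": [0,0,0]},{"slide": [0,0,-10],"rotation": [0,0,0]},{"slide": [-20,0,0],"rotation": [0,0,0]},{"slide": [-30,0,0],"rotation": [0,0,0]},{"slide": [-30,0,0],"rotation": [0,0,0]},{"slide": [-30,0,0],"rotation": [0,0,0]},{"slide": [-30,0,0],"rotation": [0,0,0]},{"slide": [-20,0,0],"rotation": [0,0,0]}], "fingers": 0.43}}

```text
time: 42.7
tool_pos: [0.438, -0.0173, 0.2123]
tool_rot: [0.0, 0.779, 0.627, -0.0]
contact_force: [-0.6, 0.4, -0.5]
gripper_width: 0.433
```

Call:
{"fn": "jog_arm", "kwargs": {"increments": [{"slide": [0,0,0],"rotation": [0,0,0]},{"slide": [0,0,0],"rotation": [0,0,0]},{"slide": [0,0,0],"rotation": [0,0,0]},{"slide": [0,0,0],"rotation": [0,0,0]}]}}

```text
time: 43.03
tool_pos: [0.4389, -0.0146, 0.2123]
tool_rot: [-0.0, 0.778, 0.628, 0.0]
contact_force: [0.2, 1.1, 0.2]
gripper_width: 0.428
```

```bash
python3 g.py .4731 .1405 .049 -12.3; python3 - <<'E'
from plant import *
import cv2,numpy as np
for n,r in(("side",(slice(200,370),slice(150,330))),("top",(slice(150,250),slice(190,300)))):
    c=optics.grab_frame(n);cv2.imwrite(f"pics/e_{n}.png",cv2.resize(c["frame"][r],None,fx=3.4 if n=="side" else 5,fy=3.4 if n=="side" else 5))
    for th in("tall_1","short_1"): print(n,th,[(np.round(d["uv"]).tolist(),round(d["score"],2)) for d in place_of(th,n)])
C=[optics.grab_frame(n) for n in("side","top")]
p=np.array([[.557,.2667],[.493,.2324],[.483,.1867],[.473,.1409]])
for c in C:
    X=np.c_[p,np.full(4,.0785)];q=(X@c["R"].T+c["t"])@c["camera_matrix"].T;print((q[:,:2]/q[:,2:]).round(1).tolist())
E
```

```text
t 43.03 pos [ 0.4389 -0.0146  0.2123] yaw -12.2 rotz 0.1 slide now [158.8   0.7 163.4] slide after rot [158.9   0.4 163.3] down [-1.e-04  4.e-04 -1.e+00] j6 [-0.2  -0.41  2.05  0.    1.5   0.01] F [0.2 1.1 0.2] w 0.428
side tall_1 [([197.0, 308.0], 0.93), ([288.0, 282.0], 0.89), ([265.0, 296.0], 0.62), ([242.0, 310.0], 0.61), ([268.0, 263.0], 0.28)]
side short_1 [([243.0, 272.0], 0.69), ([222.0, 291.0], 0.6), ([267.0, 266.0], 0.55)]
top tall_1 [([271.0, 219.0], 0.61), ([235.0, 212.0], 0.45), ([223.0, 183.0], 0.43), ([254.0, 217.0], 0.42)]
top short_1 [([240.0, 188.0], 0.49), ([259.0, 192.0], 0.47), ([219.0, 208.0], 0.44), ([276.0, 200.0], 0.39)]
[[187.2, 286.2], [232.5, 293.9], [258.1, 276.2], [282.2, 259.4]]
[[213.8, 181.0], [228.6, 208.9], [248.9, 213.1], [269.2, 217.3]]
```

View pics/e_side.png

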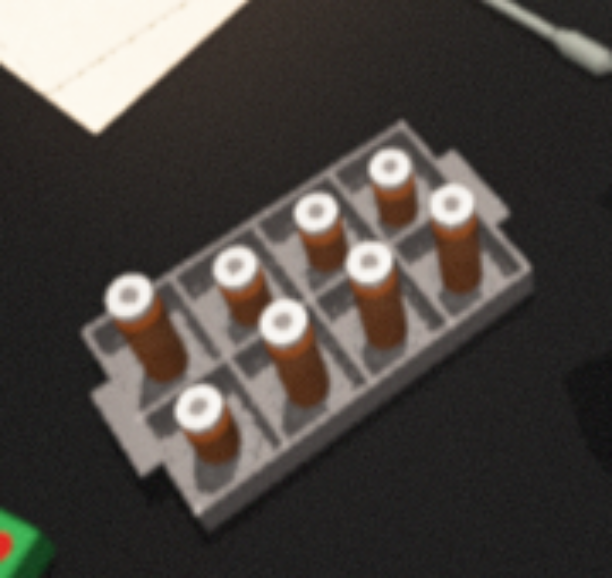

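View pics/e_top.png

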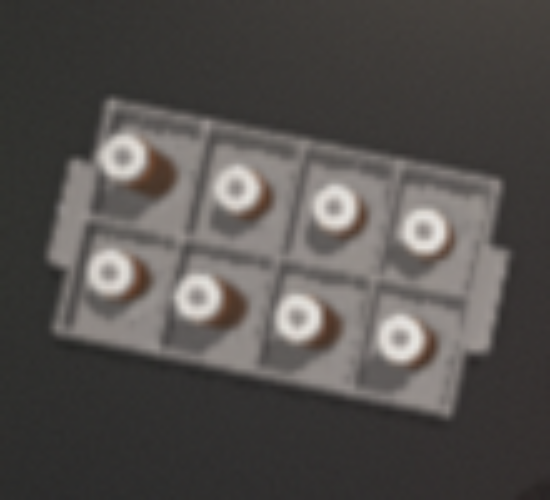

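All four tall vials stand upright in their cells. The cap centres match the predicted positions to within about 1 px in both views. The short vials have not moved, and the arm is clear.

```bash
python3 -c "
from plant import *
print(manip.job_done())"
```

```text
the job is handed in; nothing more can be done
None
```

All four tall vials are out of the heating block and standing in the tray in left-to-right order. Tall_1 is in column 1's far cell, and tall_2, tall_3 and tall_4 are in the near cells of columns 2, 3 and 4. I handed the job in at about 43 s of the 115 s allowed.

- **Placing:** I lifted each vial straight up and lowered it until the force reading showed the cell floor (about 4–6 N, tool tip at 49 mm as calculated). Only then did I open the fingers.
- **Last pictures:** Side and top views show all eight vials upright in their own cells, with the tall caps within about 1 px of where they should be. The short vials had not been disturbed and the arm was clear.
- **Disagreements:** In the last side view, the network reported only three of the four short vials and gave one low-score extra "tall" detection (0.28). The pictures show all four short vials standing, and the top-view detections were complete. The two cameras' position estimates for the block and tray differed by about 2 mm, which was within the clearance.

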